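# Hook the brake return spring onto its anchor post with a spring puller

## Task

Take the spring puller from its stand, put its pin in the red pull ring of the brake's return spring, stretch the spring no further than needed and swing it across until its hook is felt against the anchor post, then ease the hook gently onto the post so that the spring's own tension holds it there. Use only the puller on the spring, never the gripper, press lightly on the post, put the puller back upright in its stand, and leave the other things on the bench alone.

Things in the scene. Friction and masses are not known exactly. Their poses are not given: they have to be found in the camera images.
- plate: Brake unit: yellow cast plate 150 (x) x 250 (y) x 26 mm high, fixed to the bench; origin at the centre of its underside; y runs along the spring line, x across it. Hub disc and aluminium boss reach 36 mm, nothing on it is above 60 mm. It carries the brass anchor post.
- slot (a point): Centre of the crosswise slot (along the plate's x) on the boss, 52 mm above the bench, 120 mm from the stud. The upright brass anchor post, 10 mm thick, top at 60 mm, is clamped in this slot anywhere up to 18 mm to either side of this point along the plate's x. It does not move; its own place is not measured: feel for it with the hook.
- spring: Steel stud (12 mm thick, fixed) on which the spring pivots; origin on its axis in the spring's plane, 52 mm above the bench. x points to the slot centre, z up. It carries the spring: coil 17 mm thick, hook and ring, which always stay level in this plane. Distances along the spring are measured from here.
- spring_swing (a joint): Angle of the spring about the stud, rad, positive counter-clockwise from above; 0 when it points at the slot centre. Light friction keeps it where it is left; range -0.3 to 1.0. At the start it stands well to the positive side, clear of the post.
- spring_hook (a joint): Stretch s of the spring, m, 0 at rest. Tension about 2.5 N + 220 N/m x s. It reads 0.022 to 0.0235 with the hook home on the post (the most with the post at a slot end). The hook passes the far side of the post only when s is above about 0.031; above 0.042 the spring is overstretched and spoilt. More than 20 N on the post is too much.
- hook_bar (a point): Middle of the hook's cross bar, 105 mm + s from the stud. J hook of 4 mm wire, open to the side of falling swing angle. Shank: parallel to the spring line, 8 mm to the side of growing angle, from 74 to 105 mm + s. Barb: 8.5 mm to the other side, end at 96.5 mm + s. Throat 12.5 mm wide: swing until the shank touches the post, then ease in; further off, the barb lands on the post.
- ring (a point): Centre of the red pull ring at the outer end of the hook, on the spring line, 116 mm + stretch from the stud, level, 52 mm above the bench. Of 4 mm wire, free bore about 13 mm, outside 22 mm.
- puller_grip (a point): Grip point of the spring puller, on its axis 65 mm above its tip. Black square handle 24 x 24 mm, 70 mm tall (from 34 to 104 mm above the tip) with a red band at the top, below it a steel pin 7 mm in diameter and 34 mm long. Its z axis points from the tip up the handle, its x and y axes are square to the handle's faces.
- puller_tip (a point): Lower end of the puller's pin, on its axis (slightly chamfered).
- stand_hole (a point): Centre of the mouth of the stand's hole: blue block 60 x 60 x 36 mm fixed on the bench; the hole is upright, 15 mm wide and goes through. In its place the puller's handle rests on the block, the tip 34 mm below this point, standing upright (tip axis within 6 mm of the hole's).
- parts_pot: Bystander: open grey box 70 x 70 x 45 mm, origin at the centre of its underside.
- board: Bystander: circuit board module 110 x 80 x 35 mm, origin at the centre of its underside.
- fan: Bystander: black fan unit 80 x 80 x 37 mm, origin at the centre of its underside.
There are look-alikes about, which are no part of the job. What is shaped like the part that bears puller_grip but blue is not meant.

How it is judged:
By the outcome, as a careful person would: the job done as asked, in the order asked, and still so for the second after the job is handed in, with the robot touching nothing.
It also fails if it takes over 72 s, if anything falls off the work surface, if the arm or the gripper's body presses on something with over 40 N, if the wrist force passes 120 N, or if a joint passes its speed limit or range.

## Robot

A 6-joint arm with a two-finger parallel gripper is mounted at the origin on the work surface. World frame = base frame: x ahead of the robot, y to its left, z up, the work surface at z = 0. Lengths are in mm, angles in rad, forces in N, time in s.
With the tool pointing down it reaches from about 400 to 925 mm from the base axis. Payload 3.4 kg.
Tool frame: the origin (TCP) lies on the centre line of the jaws, within the pads' length; the fingertips stand 25 mm ahead of it and the grasp point (between the pads) lies 6 mm ahead of it (robot.nose_length is the z of the fingertips in the tool frame, in mm); z points along the fingers, y is the direction in which the jaws open and shut (so a half turn about z gives the same grasp; the last joint's range is limited). The gripper opens to 85 mm and grips with 20 to 120 N. Pads are 22 mm wide; open, the fingers measure 114 mm over their backs; the gripper's body (76 mm by 85 mm) begins 54 mm behind the grasp point. The pads swing forward as they close: fully open they stand 13 mm farther back than shut.
Start: joints at [1.085, 0.307, 1.506, -0, 1.328, -0.073], TCP at [230.172, 526.927, 256.305] pointing down, gripper open.
Joint ranges: [-3.12, 3.12], [-1.05, 2.28], [0.14, 2.33], [-1.42, 4.57], [0.1, 2.73], [-2.68, 2.68]. Speed limits (rad/s): [2.57, 2.57, 3.14, 3.14, 3.14, 3.14].

## Interface

Orientations are given as [roll, pitch, yaw] about the fixed x, y, z axes, in that order (R = Rz(yaw) Ry(pitch) Rx(roll)).
In Python, from plant import robot, imaging, workorder gives the robot as it stands.
- The arm moves only by the tool jog_arm, never from a script. Its argument "plan" is a list of rows, each a list of 7 numbers: the shift along the world's x, y, z in mm, then the turn, a rotation vector about the world's x, y, z in degrees, then the closure, from 0 (fully open) to 1 (shut). In form: [[tx, ty, tz, rx, ry, rz, hand], ...]. A call has 1 to 5 rows; each row shifts and turns the pose as measured when the row begins; what a row does not reach is not made up. A row lasts 1/12 s, in which the tool goes at most 41.7 mm and 7.16 degrees, less where a joint would pass 70% of its speed; a pose out of reach is approached as far as the arm can. A call with a gripper value outside its range is refused whole. The fingers move at their own pace and stop on an object; "newtons" is the grip in N (left out, the last holds). Time passes only in rows, so rows that do not move let the fingers close. It gives the time, the measured TCP pose, the force and the opening at its end, in the units of the state.
- robot.get_obs(): the state, without advancing time (a new reading comes with each control period).
- imaging.get_image(name): name is "scene" or "top" or "wrist"; returns a dict with "img" (420x560x3 uint8, red, green, blue), "depth" (420x560 float32, mm along the optical axis (not along the pixel's ray), 0 where there is no reading), "vfov" (degrees; the focal length in pixels is half the picture's height over the tangent of half this angle, whatever the lens; pixels are square), "cx", "cy" (the principal point, pixels), "rvec" (rotation vector, rad) and "tvec" (3), from world to camera coordinates, as OpenCV has them; the wrist camera has in their place "tool_from_camera" (4x4, takes a point from camera to tool coordinates, whose origin is the TCP and whose axes are the flange's). Camera axes: x right, y down, z forward; pixel columns grow to the right and rows downward; lengths in mm; the calibration is good to about 2 mm. A picture is of the moment at which its call begins: read the wrist's pose just before it.
- workorder.sign_off(): hands the job in, once; it reports no verdict.
The state is a dict: "clock": time; "joint_positions": joint angles; "dq": joint speeds; "joint_torque": joint torques, N m; "tool_pos": TCP position; "tool_rot": TCP orientation; "contact_force": force on the tool from outside, world axes, zero at the start; "ft_torque": the same for the moment, N m; "grip_width": finger opening in mm.
Only numpy, scipy, OpenCV 4.12 (cv2) and the standard library are available. Lean on these libraries where they do the work, as an engineer would, in place of code of your own. Each camera call takes 0.05 s, during which the arm holds its last target.

## Working session

There is one attempt and no reset: what is moved stays moved. The work goes in short steps, Python scripts to look and compute and a tool call to move; the robot and the scene stay as the last step left them, time stands still between calls to the robot, and variables do not carry over. Pictures are saved under pics/ and viewed, and the job is handed in when it is done.

Besides the shell and the picture viewer there is one more tool, called after "Call:" in YAML: its name, and indented under it one key for each argument. jog_arm: Moves the arm, as the interface text tells. Its arguments: {"type":"object","properties":{"plan":{"type":"array"},"newtons":{"type":"number"}},"required":["plan"]}

```bash
ls; mkdir -p pics; cat > h.py <<'E'
import numpy as np, cv2, pickle
from plant import robot, imaging, workorder
def K(d):
    f=d['img'].shape[0]/2/np.tan(np.radians(d['vfov'])/2)
    return f,d['cx'],d['cy']
def grab(name,fn):
    o=robot.get_obs()
    d=imaging.get_image(name); d['obs']=o
    pickle.dump(d,open(f'pics/{fn}.pkl','wb'))
    cv2.imwrite(f'pics/{fn}.png',d['img'][:,:,::-1])
    return d
def load(fn): return pickle.load(open(f'pics/{fn}.pkl','rb'))
def wTc(d):
    from scipy.spatial.transform import Rotation as R
    T=np.eye(4)
    if 'rvec' in d and d['rvec'] is not None:
        Rm=cv2.Rodrigues(np.array(d['rvec'],float))[0]
        T[:3,:3]=Rm.T; T[:3,3]=-Rm.T@np.array(d['tvec'],float).ravel()
        return T
    o=d['obs']; r=np.array(o['tool_rot'],float)
    T[:3,:3]=R.from_euler('xyz',r).as_matrix(); T[:3,3]=o['tool_pos']
    return T@np.array(d['tool_from_camera'])
def ray(d,u,v,z):
    "intersect pixel with world plane z"
    f,cx,cy=K(d);T=wTc(d)
    r=T[:3,:3]@np.array([(u-cx)/f,(v-cy)/f,1]);o=T[:3,3]
    return o+r*(z-o[2])/r[2]
def pt(d,u,v):
    f,cx,cy=K(d);T=wTc(d);z=d['depth'][int(v),int(u)]
    return T[:3,:3]@(np.array([(u-cx)/f,(v-cy)/f,1])*z)+T[:3,3]
def proj(d,p):
    f,cx,cy=K(d);T=np.linalg.inv(wTc(d));q=T[:3,:3]@np.array(p)+T[:3,3]
    return q[0]/q[2]*f+cx,q[1]/q[2]*f+cy
def crop(fn,u0,v0,u1,v1,s,out):
    d=load(fn);c=d['img'][v0:v1,u0:u1,::-1]
    cv2.imwrite(f'pics/{out}.png',cv2.resize(c,None,fx=s,fy=s,interpolation=cv2.INTER_CUBIC))
E
python3 - <<'E'
from h import *
print(robot.get_obs())
for n in ['scene','top','wrist']:
    d=grab(n,n+'0'); print(n,{k:v for k,v in d.items() if k not in('img','depth','obs')})
E
```

```text
pics
{'clock': 0.0, 'joint_positions': array([ 1.08551427e+00,  3.07563388e-01,  1.50770562e+00,  2.16489281e-07,
        1.32837951e+00, -7.35013099e-02]), 'dq': array([ 0.00051315,  0.00155464, -0.00083044, -0.00087332, -0.00056155,
       -0.00017672]), 'joint_torque': array([-1.10599278e-03, -4.57540047e+01, -2.51910263e+01, -4.62661465e-04,
        1.28241529e-02,  2.56646736e-06]), 'tool_pos': array([229.85416589, 526.34134635, 255.37432775]), 'tool_rot': array([-3.13954236e+00, -1.51182082e-04,  2.72981170e+00]), 'contact_force': array([ 0.39028631, -0.18776627,  1.08613668]), 'ft_torque': array([ 0.01365983, -0.00333443,  0.01736108]), 'grip_width': 85.53863173195086}
scene {'vfov': 55.98529588226999, 'cx': 279.15985450950956, 'cy': 199.74934739386563, 'rvec': array([ 1.86065184,  1.96442008, -0.5789617 ]), 'tvec': array([  77.60886856, -404.34577765, 1358.75779539])}
top {'vfov': 57.60048454991892, 'cx': 282.5742796628454, 'cy': 203.63493066223242, 'rvec': array([ 2.15878705, -2.14368256,  0.17561915]), 'tvec': array([-37.83677555, 550.62860123, 812.38700377])}
wrist {'vfov': 64.40338328785182, 'cx': 285.6087796074938, 'cy': 210.9531092518011, 'tool_from_camera': array([[-5.86208961e-04, -9.44823270e-01, -3.27579983e-01,
         8.54512175e+01],
       [ 9.99999659e-01, -3.63288360e-04, -7.41698141e-04,
        -7.55501987e-03],
       [ 5.81767668e-04, -3.27580306e-01,  9.44823160e-01,
        -1.17720145e+02],
       [ 0.00000000e+00,  0.00000000e+00,  0.00000000e+00,
         1.00000000e+00]])}
```

View pics/scene0.png

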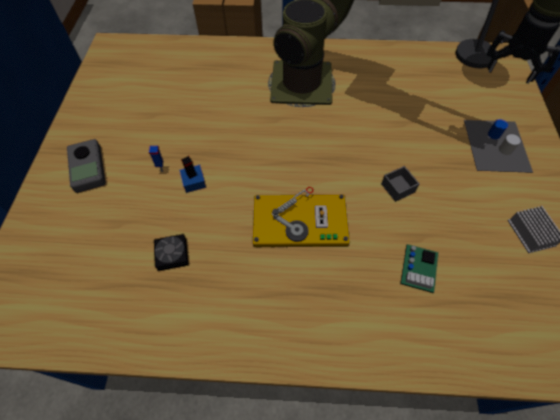

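View pics/top0.png

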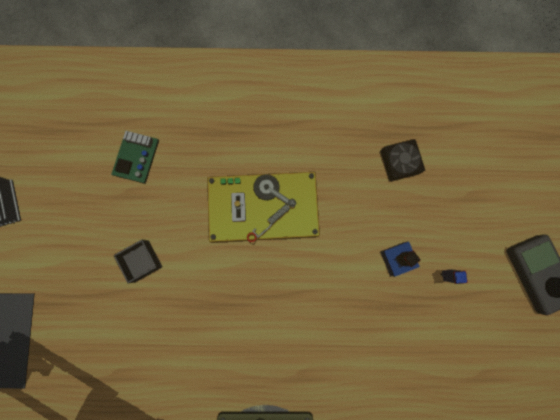

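View pics/wrist0.png

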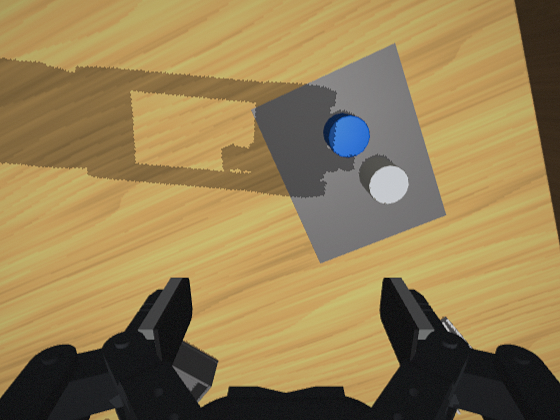

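Candidates for the puller: the black handle in the blue stand (scene 190,168; top 405,258), and the free-standing blue one (scene 156,157; top 455,277), which is the look-alike. I'll check both in close crops.

```bash
python3 - <<'E'
from h import *
crop('scene0',130,130,230,205,8,'c1')
crop('top0',370,220,480,300,7,'c2')
crop('top0',195,160,335,255,5,'c3')
crop('scene0',240,175,360,255,6,'c4')
E
```

```text
(no output)
```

View pics/c1.png

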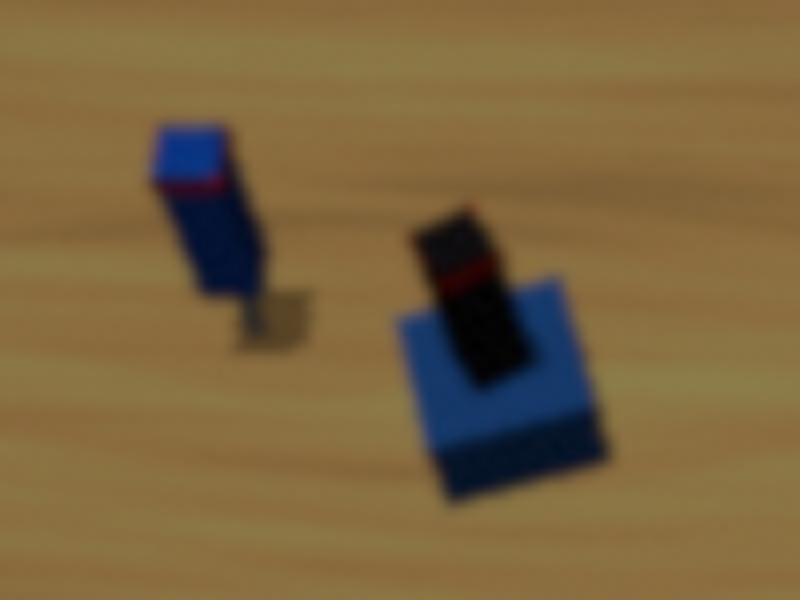

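View pics/c2.png

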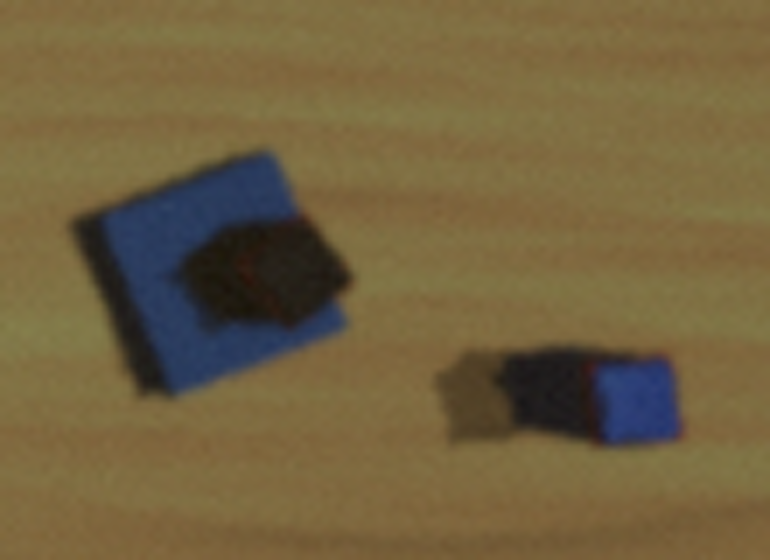

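View pics/c3.png

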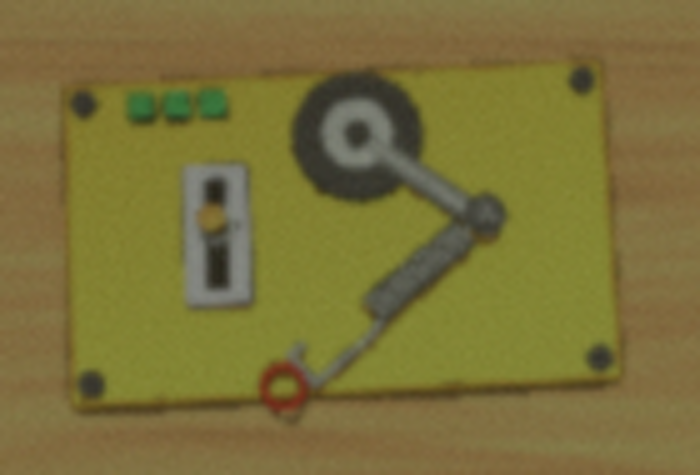

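View pics/c4.png

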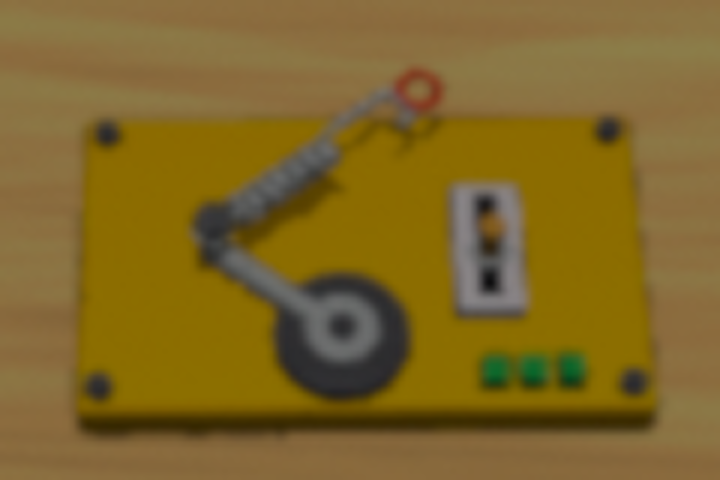

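```bash
python3 - <<'E'
from h import *
np.set_printoptions(precision=1,suppress=True)
d=load('top0')
def c(x,y,s,u,v): return (x+.5)/s-.5+u,(y+.5)/s-.5+v
print('cam',wTc(d)[:3,3])
for n,(x,y),z in [('st',(105,213),36),('st',(270,152),36),('st',(347,322),36),('st',(178,392),36),('h',(300,215),140),('h',(350,280),140),('h',(290,325),140),('h',(240,265),140)]:
    print(n,ray(d,*c(x,y,7,370,220),z))
for n,(x,y),z in [('stud',(485,215),56),('b',(185,165),36),('b',(245,163),36),('b',(252,302),36),('b',(190,305),36),('ring',(285,387),52),('post',(210,217),60),('pl',(65,88),26),('pl',(598,62),26),('pl',(618,380),26),('pl',(74,408),26),('screws',(83,104),26),('s',(581,81),26),('s',(598,358),26),('s',(91,385),26)]:
    print(n,ray(d,*c(x,y,5,195,160),z))
d=load('scene0')
for n,(x,y),z in [('stud',(212,222),56),('ring',(419,91),52),('post',(492,225),60)]:
    print(n,ray(d,*c(x,y,6,240,175),z))
for n,(x,y),z in [('st',(397,320),36),('st',(560,278),36),('st',(605,415),36),('st',(435,450),36),('h',(413,237),140),('h',(472,208),140),('h',(497,255),140),('h',(440,285),140)]:
    print(n,ray(d,*c(x,y,8,130,130),z))
E
```

```text
cam [424.9 -21.8 885.2]
st [ 449.6 -260.8   36. ]
st [ 469.2 -314.2   36. ]
st [ 415.9 -336.3   36. ]
st [ 393.9 -281.9   36. ]
h [ 446.3 -286.   140. ]
h [ 428.5 -299.1  140. ]
h [ 416.1 -281.9  140. ]
h [ 432.5 -268.7  140. ]
stud [551.1 -53.6  56. ]
b [575.8  81.   36. ]
b [577.  54.  36.]
b [514.1  49.6  36. ]
b [512.5  77.1  36. ]
ring [475.4  33.1  52. ]
post [548.6  66.6  60. ]
pl [613. 138.  26.]
pl [ 627.5 -106.7   26. ]
pl [ 481.1 -114.8   26. ]
pl [466.9 128.9  26. ]
screws [605.6 129.5  26. ]
s [618.5 -98.8  26. ]
s [ 490.9 -105.8   26. ]
s [477.2 121.6  26. ]
stud [552.7 -56.1  56. ]
ring [477.9  31.7  52. ]
post [550.5  63.7  60. ]
st [ 416.8 -337.3   36. ]
st [ 395.4 -282.5   36. ]
st [ 453.8 -257.    36. ]
st [ 471.4 -313.4   36. ]
h [ 459.3 -300.1  140. ]
h [ 446.7 -283.3  140. ]
h [ 465.1 -271.9  140. ]
h [ 477.9 -287.9  140. ]
```

Call:
jog_arm:
  plan:
    - [22,-34,0,0,0,-7,0]
    - [22,-34,0,0,0,-7,0]
    - [22,-34,0,0,0,-7,0]
    - [22,-34,0,0,0,-7,0]
    - [22,-34,0,0,0,-7,0]

```text
clock: 0.57
tool_pos: [338.0, 358.2, 253.4]
tool_rot: [-3.142, -0.003, 2.11]
contact_force: [0.9, -0.6, 0.0]
grip_width: 85.3
```

Call:
jog_arm:
  plan:
    - [22,-34,0,0,0,-7,0]
    - [22,-34,0,0,0,-7,0]
    - [22,-34,0,0,0,-7,0]
    - [22,-34,0,0,0,-7,0]
    - [22,-34,0,0,0,-7,0]

```text
clock: 0.98
tool_pos: [448.7, 181.1, 252.8]
tool_rot: [-3.141, -0.003, 1.484]
contact_force: [0.9, 0.2, 0.1]
grip_width: 85.5
```

Call:
jog_arm:
  plan:
    - [10,-38,0,0,0,-7,0]
    - [0,-40,0,0,0,-7,0]
    - [0,-40,0,0,0,-7,0]
    - [0,-40,0,0,0,-7,0]
    - [0,-40,0,0,0,-7,0]

```text
clock: 1.4
tool_pos: [463.7, -25.3, 252.3]
tool_rot: [3.139, -0.005, 0.859]
contact_force: [0.5, 1.0, -0.1]
grip_width: 85.6
```

Call:
jog_arm:
  plan:
    - [-5,-40,0,0,0,-6,0]
    - [-5,-40,0,0,0,-7,0]
    - [-5,-40,0,0,0,0,0]
    - [-5,-40,0,0,0,0,0]
    - [-5,-40,0,0,0,0,0]

```text
clock: 1.82
tool_pos: [436.5, -231.8, 251.9]
tool_rot: [3.139, -0.006, 0.617]
contact_force: [-0.6, -0.2, 0.8]
grip_width: 85.4
```

Call:
jog_arm:
  plan:
    - [-2,-36,0,0,0,0,0]
    - [-2,-30,0,0,0,0,0]
    - [0,0,0,0,0,0,0]

```text
clock: 2.07
tool_pos: [430.2, -308.7, 251.5]
tool_rot: [3.135, -0.003, 0.61]
contact_force: [0.8, -0.3, -0.4]
grip_width: 85.3
```

```bash
python3 - <<'E'
from h import *
d=grab('wrist','w1'); print(d['obs']['tool_pos'],d['obs']['tool_rot'])
E
```

```text
[ 430.24436928 -308.69821544  251.51595148] [ 3.13504741 -0.00334378  0.61046997]
```

View pics/w1.png

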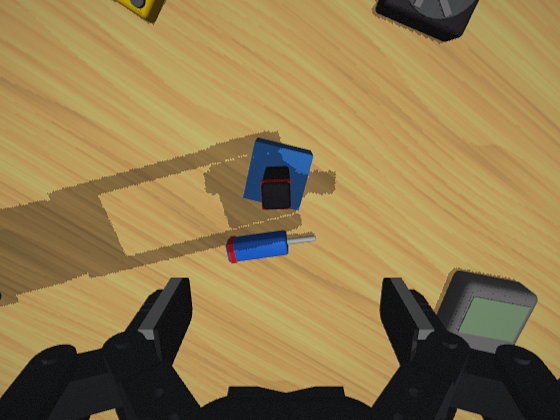

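```bash
python3 - <<'E'
from h import *
crop('w1',220,130,330,265,6,'c5')
E
```

```text
(no output)
```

View pics/c5.png

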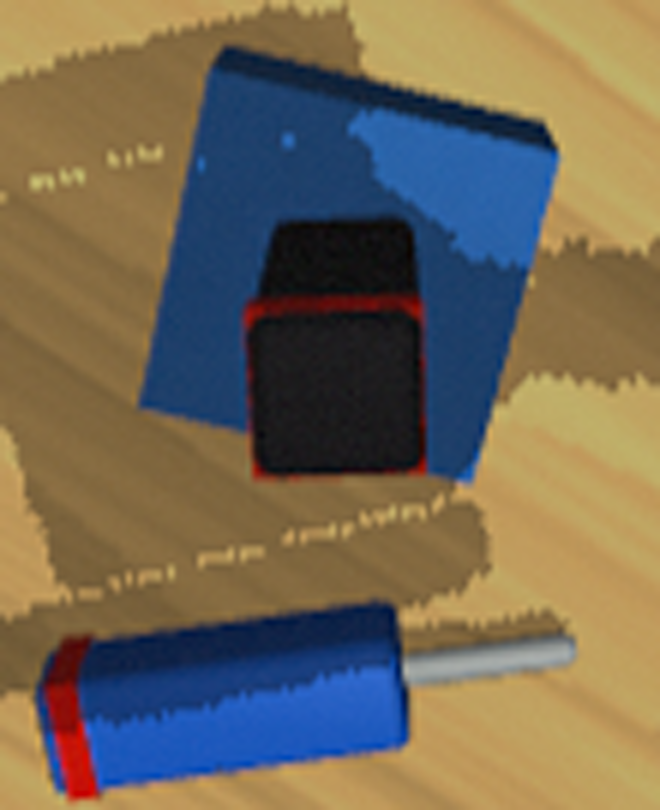

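The crop shows the black handle with the red band upright in the blue stand (top face centre at crop 335,388); the blue look-alike lies on the bench beside it. I'll use the black one.

```bash
python3 - <<'E'
from h import *
np.set_printoptions(precision=1,suppress=True)
d=load('w1')
def c(x,y,s=6,u=220,v=130): return (x+.5)/s-.5+u,(y+.5)/s-.5+v
P=[ray(d,*c(*p),106) for p in [(245,300),(422,297),(426,475),(253,478)]]
S=[ray(d,*c(*p),36) for p in [(213,70),(555,153),(470,482),(140,407)]]
for X in (P,S):
    X=np.array(X);print(X,X.mean(0))
    for i in range(4):
        e=X[(i+1)%4]-X[i];print(np.linalg.norm(e),np.degrees(np.arctan2(e[1],e[0]))%90)
print(pt(d,*c(335,388)),np.degrees(d['obs']['tool_rot'][2]))
print('bottom edge of handle front', [ray(d,*c(*p),36) for p in [(275,222),(408,218)]])
d=load('scene0')
print([ray(d,(x+.5)/8-.5+130,(y+.5)/8-.5+130,106) for x,y in [(413,237),(472,208),(497,255),(440,285)]])
E
```

```text
[[ 435.1 -280.7  106. ]
 [ 449.1 -300.   106. ]
 [ 428.8 -315.1  106. ]
 [ 414.7 -295.6  106. ]] [ 431.9 -297.8  106. ]
23.86360510942057 35.83492748070747
25.319221369670164 36.44019625930841
24.03407493215771 35.84800764249954
25.323481159652886 36.05438772082371
[[ 447.8 -260.6   36. ]
 [ 469.  -314.8   36. ]
 [ 413.8 -336.9   36. ]
 [ 392.3 -281.9   36. ]] [ 430.7 -298.6   36. ]
58.220190410521084 21.32902436613813
59.438847525585324 21.829932871959272
59.13121053487767 21.353707585444937
59.463337973109354 20.951911149372343
[ 432.  -297.6  106.3] 34.97735271944929
bottom edge of handle front [array([ 432.7, -283. ,   36. ]), array([ 446., -301.,   36.])]
[array([ 433.2, -312.7,  106. ]), array([ 420.1, -295.2,  106. ]), array([ 439.4, -283.4,  106. ]), array([ 452.6, -300. ,  106. ])]
```

```bash
cat >> h.py <<'E'
from scipy.spatial.transform import Rotation as Rr
def delta(x,y,z,yaw):
    o=robot.get_obs()
    r=(Rr.from_euler('xyz',[np.pi,0,np.radians(yaw)])*Rr.from_euler('xyz',o['tool_rot']).inv()).as_rotvec(degrees=True)
    print('t',np.round(o['clock'],2),'d',np.round(np.array([x,y,z])-o['tool_pos'],1),'rot',np.round(r,2),'F',np.round(o['contact_force'],1),'T',np.round(o['ft_torque'],2),'w',round(o['grip_width'],1),'yaw',np.round(np.degrees(o['tool_rot'][2]),1))
E
python3 -c "
from h import *
delta(432,-297.8,73,36)"
```

```text
t 2.12 d [   2.     8.4 -178.3] rot [0.04 0.33 1.02] F [-0.1  0.2 -0.2] T [-0.01  0.02 -0.04] w 85.4 yaw 35.0
```

Call:
jog_arm:
  plan:
    - [2,8,-30,0,0.3,1,0]
    - [0,0,-38,0,0,0,0]
    - [0,0,-30,0,0,0,0]
    - [0,0,0,0,0,0,0]

```text
clock: 2.45
tool_pos: [432.9, -296.8, 153.0]
tool_rot: [3.136, -0.004, 0.626]
contact_force: [-1.6, 0.7, 0.4]
grip_width: 85.5
```

```bash
python3 - <<'E'
from h import *
delta(432,-297.8,73,36)
d=grab('wrist','w2'); print(d['obs']['tool_pos'],d['obs']['tool_rot'])
delta(432,-297.8,73,36)
crop('w2',180,130,380,330,4,'c6')
E
```

```text
t 2.45 d [ -0.9  -1.  -80. ] rot [0.14 0.36 0.15] F [-1.6  0.7  0.4] T [ 0.02 -0.01 -0.02] w 85.5 yaw 35.9
[ 432.92222054 -296.82739023  152.9517894 ] [ 3.13600244 -0.00361406  0.62575592]
t 2.5 d [ -1.8  -0.4 -82.1] rot [0.23 0.47 0.13] F [ 0.1  0.2 -0.3] T [ 0.05  0.01 -0.03] w 85.5 yaw 35.9
```

View pics/c6.png

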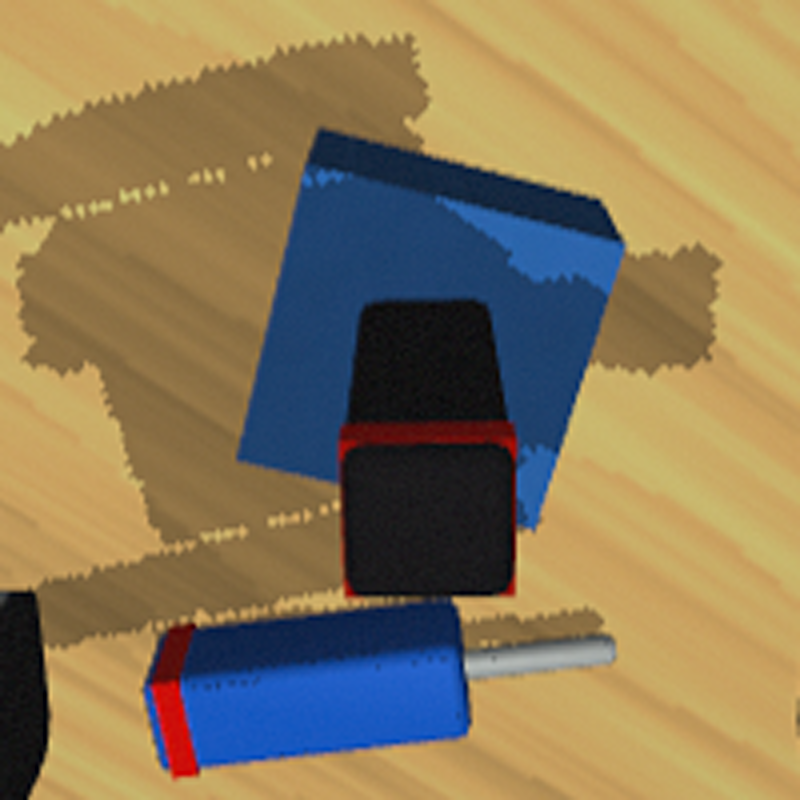

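```bash
python3 - <<'E'
from h import *
np.set_printoptions(precision=1,suppress=True)
d=load('w2')
c=lambda x,y:((x+.5)/4-.5+180,(y+.5)/4-.5+130)
X=np.array([ray(d,*c(*p),106) for p in [(338,430),(516,428),(515,595),(345,597)]]);print(X,X.mean(0))
X=np.array([ray(d,*c(*p),36) for p in [(318,130+35),(625,243),(535,530),(240,460)]]);print(X,X.mean(0))
print(np.array([ray(d,*c(*p),36) for p in [(362,303),(488,303)]]))
E
```

```text
[[ 435.7 -279.9  106. ]
 [ 449.9 -299.2  106. ]
 [ 429.4 -314.4  106. ]
 [ 415.3 -295.2  106. ]] [ 432.6 -297.2  106. ]
[[ 448.8 -261.9   36. ]
 [ 469.6 -315.5   36. ]
 [ 413.6 -337.6   36. ]
 [ 392.4 -282.2   36. ]] [ 431.1 -299.3   36. ]
[[ 432.2 -283.1   36. ]
 [ 445.8 -302.1   36. ]]
```

Call:
jog_arm:
  plan:
    - [-1.5,0,-30,0.2,0.4,0,0]
    - [0,0,-30,0,0,0,0]
    - [0,0,-18,0,0,0,0]
    - [0,0,0,0,0,0,0]

```text
clock: 2.83
tool_pos: [437.9, -297.4, 82.8]
tool_rot: [3.129, -0.005, 0.63]
contact_force: [-0.6, 1.5, 0.1]
grip_width: 85.4
```

```bash
python3 -c "
from h import *
delta(432.3,-297.5,73,36)"
```

```text
t 2.83 d [-5.6 -0.1 -9.8] rot [ 0.42  0.64 -0.08] F [-0.6  1.5  0.1] T [ 0.04  0.02 -0.  ] w 85.4 yaw 36.1
```

Call:
jog_arm:
  plan:
    - [-5.5,0,-9,0.5,0.8,0,0]
    - [0,0,0,0,0,0,0]

```text
clock: 3.0
tool_pos: [433.9, -297.4, 76.2]
tool_rot: [-3.141, 0.001, 0.631]
contact_force: [-0.0, 0.6, -0.0]
grip_width: 85.4
```

```bash
python3 -c "
from h import *
delta(432.3,-297.5,73,36)"
```

```text
t 3.0 d [-1.6 -0.1 -3.2] rot [-0.01 -0.07 -0.18] F [-0.   0.6 -0. ] T [-0.01  0.04 -0.  ] w 85.4 yaw 36.2
```

Call:
jog_arm:
  plan:
    - [-1.6,0,-3,0,0,-0.2,0]
    - [0,0,0,0,0,0,0.5]
    - [0,0,0,0,0,0,0.6]
    - [0,0,0,0,0,0,0.7]
    - [0,0,0,0,0,0,0.8]
  newtons: 100

```text
clock: 3.42
tool_pos: [435.5, -299.8, 78.7]
tool_rot: [3.133, -0.002, 0.628]
contact_force: [0.6, 0.2, 0.8]
grip_width: 38.8
```

```bash
python3 -c "
from h import *
delta(432.3,-297.5,73,36)"
```

```text
t 3.42 d [-3.2  2.3 -5.7] rot [0.35 0.39 0.04] F [0.6 0.2 0.8] T [-0.02 -0.    0.  ] w 38.8 yaw 36.0
```

Call:
jog_arm:
  plan:
    - [-3.2,2.3,-5.7,0.4,0.4,0,0.6]

```text
clock: 3.5
tool_pos: [433.5, -298.5, 74.3]
tool_rot: [3.139, -0.001, 0.628]
contact_force: [0.4, -1.2, -0.5]
grip_width: 34.2
```

```bash
python3 -c "
from h import *
for i in range(3): delta(432.3,-297.5,73,36)
import time
print(robot.get_obs()['joint_positions'],robot.get_obs()['dq'])"
```

```text
t 3.5 d [-1.2  1.  -1.3] rot [0.09 0.17 0.04] F [ 0.4 -1.2 -0.5] T [-0.02  0.02 -0.02] w 34.2 yaw 36.0
t 3.5 d [-1.2  1.  -1.3] rot [0.09 0.17 0.04] F [ 0.4 -1.2 -0.5] T [-0.02  0.02 -0.02] w 34.2 yaw 36.0
t 3.5 d [-1.2  1.  -1.3] rot [0.09 0.17 0.04] F [ 0.4 -1.2 -0.5] T [-0.02  0.02 -0.02] w 34.2 yaw 36.0
[-6.83659320e-01  4.46721844e-01  1.83562453e+00  8.01504777e-04
  8.56007621e-01  2.58966098e-01] [-0.01530089  0.09640006  0.09134741  0.01670125 -0.05621258 -0.02606123]
```

Call:
jog_arm:
  plan:
    - [-1.2,1,-1.3,0.1,0.2,0,1]
    - [0,0,-1,0,0,0,1]
    - [0,0,-0.5,0,0,0,1]
  newtons: 100

```text
clock: 3.75
tool_pos: [431.7, -297.1, 72.8]
tool_rot: [-3.14, 0.001, 0.627]
contact_force: [-0.1, -0.0, 1.4]
grip_width: 23.1
```

```bash
python3 -c "
from h import *
delta(432.3,-297.5,73,36)"
```

```text
t 3.75 d [ 0.6 -0.4  0.2] rot [-0.05 -0.07  0.06] F [-0.1 -0.   1.4] T [ 0.01 -0.02  0.02] w 23.1 yaw 35.9
```

Call:
jog_arm:
  plan:
    - [0,0,15,0,0,0,1]
    - [0,0,25,0,0,0,1]
    - [0,0,35,0,0,0,1]
    - [0,0,35,0,0,0,1]
    - [0,5,30,0,0,0,1]

```text
clock: 4.17
tool_pos: [426.1, -288.4, 208.3]
tool_rot: [-3.12, 0.006, 0.626]
contact_force: [0.9, 0.3, -1.1]
grip_width: 22.7
```

Call:
jog_arm:
  plan:
    - [0,20,10,0,0,-6,1]
    - [3,35,0,0,0,-7,1]
    - [4,40,0,0,0,-7,1]
    - [4,40,0,0,0,-6,1]
    - [4,40,0,0,0,-6,1]

```text
clock: 4.58
tool_pos: [444.0, -124.5, 226.0]
tool_rot: [-3.136, 0.0, 0.059]
contact_force: [1.5, -0.4, -0.8]
grip_width: 22.8
```

```bash
python3 -c "
from h import *
delta(450,0,220,3.4)"
```

```text
t 4.58 d [  6.  124.5  -6. ] rot [-0.31 -0.02  0.01] F [ 1.5 -0.4 -0.8] T [ 0.02 -0.05 -0.04] w 22.8 yaw 3.4
```

Call:
jog_arm:
  plan:
    - [2,35,-1,0,0,0,1]
    - [1,35,0,0,0,0,1]
    - [0,25,0,0,0,0,1]
    - [0,8,0,0,0,0,1]
    - [0,0,0,0,0,0,1]

```text
clock: 5.0
tool_pos: [442.8, -10.2, 222.8]
tool_rot: [-3.132, 0.006, 0.06]
contact_force: [-0.7, -0.5, -1.4]
grip_width: 23.1
```

```bash
python3 - <<'E'
from h import *
delta(450,0,220,3.4)
d=grab('wrist','w3')
print(d['obs']['tool_pos'],d['obs']['tool_rot'],d['obs']['dq'])
E
```

```text
t 5.0 d [ 7.2 10.2 -2.8] rot [-0.54 -0.36 -0.01] F [-0.7 -0.5 -1.4] T [-0.04 -0.01 -0.  ] w 23.1 yaw 3.4
[442.80564381 -10.19253617 222.79936512] [-3.13183985  0.00572886  0.05951625] [ 0.02277207 -0.00068701  0.01465869 -0.01017295 -0.00050334 -0.00430193]
```

View pics/w3.png

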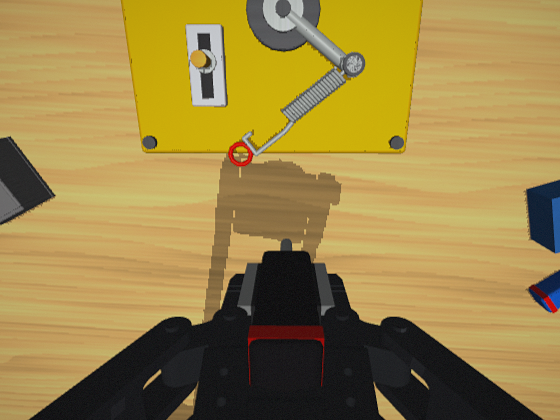

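```bash
python3 - <<'E'
from h import *
crop('w3',180,0,380,180,4,'c7')
crop('w3',220,220,360,400,4,'c8')
E
```

```text
(no output)
```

View pics/c7.png

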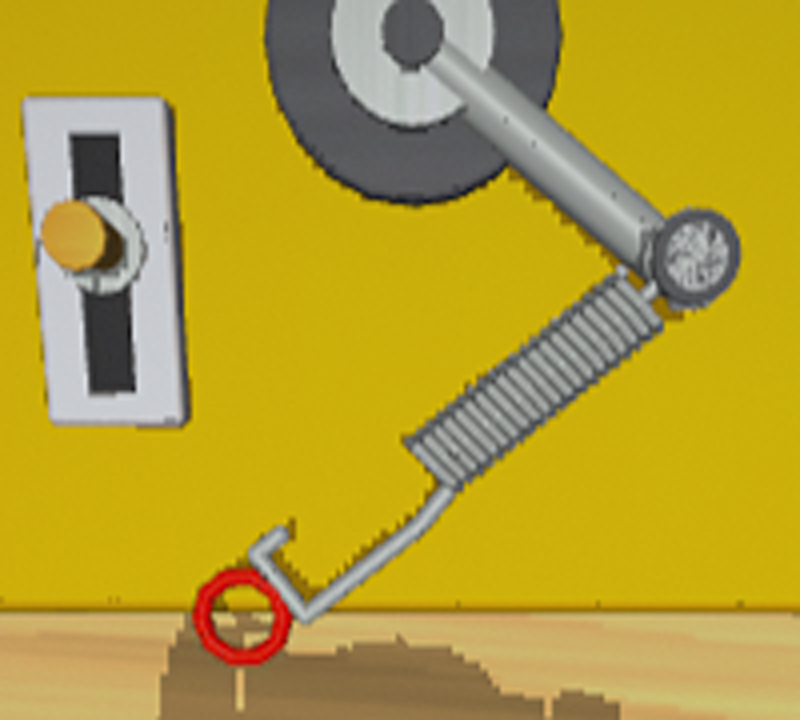

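View pics/c8.png

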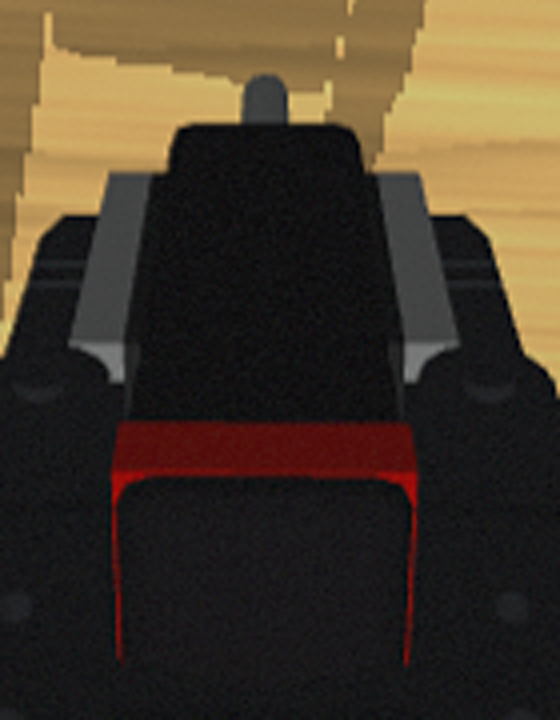

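```bash
python3 - <<'E'
from h import *
np.set_printoptions(precision=1,suppress=True)
d=load('w3')
c=lambda x,y:((x+.5)/4-.5+180,(y+.5)/4-.5)
stud=pt(d,*c(698,255));print('stud',stud, ray(d,*c(698,255),56))
ring=ray(d,*c(243,616),52);print('ring',ring)
for p in [(243,570),(200,616),(290,610),(243,660)]: print(pt(d,*c(*p)))
print('post',pt(d,*c(70,237)),ray(d,*c(73,236),60))
b=np.array([ray(d,*c(*p),36) for p in [(24,98),(163,98),(183,425),(53,423)]]);print(b,b.mean(0))
sl=np.array([ray(d,*c(*p),36) for p in [(70,134),(120,134),(136,393),(90,394)]]);print('slot',sl,sl.mean(0))
print('postbase',ray(d,*c(103,245),36))
bar=ray(d,*c(282,585),52);print('bar',bar)
print('screws',ray(d,150,142,26),ray(d,397,142,26))
# project expected tip ring
f,cx,cy=K(d)
Ti=np.linalg.inv(np.array(d['tool_from_camera']))
for p in [(0,0,71),(3.5,0,71),(0,3.5,71),(0,-3.5,71),(12,12,37),(12,-12,37),(12,12,-33),(12,-12,-33),(-12,12,-33),(-12,-12,-33)]:
    q=Ti@np.array([*p,1]);u,v=q[0]/q[2]*f+cx,q[1]/q[2]*f+cy
    print(p,'crop8',(u+.5-220)*4-.5,(v+.5-220)*4-.5)
E
```

```text
stud [551.6 -54.7  59.6] [552.  -55.4  56. ]
ring [475.4  32.9  52. ]
[485.6  32.7  54.1]
[475.2  41.9  53.6]
[477.4  22.7  52.4]
[466.4  32.4  54.5]
post [547.8  66.1  59.8] [548.   65.5  60. ]
[[574.8  80.8  36. ]
 [576.4  52.6  36. ]
 [513.4  48.7  36. ]
 [512.2  77.   36. ]] [544.2  64.8  36. ]
slot [[568.8  71.6  36. ]
 [569.4  61.4  36. ]
 [519.5  58.8  36. ]
 [518.7  68.8  36. ]] [544.1  65.2  36. ]
postbase [548.4  65.3  36. ]
bar [482.6  24.6  52. ]
screws [476.6 120.9  26. ] [ 490.4 -108.7   26. ]
(0, 0, 71) crop8 266.3678067145861 76.94439859380316
(3.5, 0, 71) crop8 266.36802316545027 55.98908974313838
(0, 3.5, 71) crop8 289.0724286593522 76.92465892101063
(0, -3.5, 71) crop8 243.66273619477283 76.96413865659213
(12, 12, 37) crop8 361.4427510419862 98.74226551774495
(12, -12, 37) crop8 172.64583565431417 98.90820521295996
(12, 12, -33) crop8 424.5696226336413 479.05698597409537
(12, -12, -33) crop8 114.96466743591532 479.38034812183287
(-12, 12, -33) crop8 413.41808609227246 714.8358969536498
(-12, -12, -33) crop8 125.632966683463 715.16599183315
```

```bash
python3 - <<'E'
from h import *
np.set_printoptions(precision=1,suppress=True)
d=load('w3');f,cx,cy=K(d);T=np.array(d['tool_from_camera'])
def tp(x,y):
    u,v=(x+.5)/4-.5+220,(y+.5)/4-.5+220
    z=d['depth'][int(round(v)),int(round(u))]
    return (T@np.array([(u-cx)/f*z,(v-cy)/f*z,z,1]))[:3]
for p in [(265,80),(265,90),(265,105),(265,118),(265,130),(265,150),(265,200),(265,300),(265,400),(265,440),(265,470),(265,500),(265,560),(265,640),(265,680)]: print(p,tp(*p))
E
```

```text
(265, 80) [ 2.4 -0.2 64.5]
(265, 90) [ 1.2 -0.2 63.6]
(265, 105) [ 2.4 -0.2 55.6]
(265, 118) [ 1.4 -0.2 53.4]
(265, 130) [10.5 -0.3 31.1]
(265, 150) [10.6 -0.3 25.6]
(265, 200) [10.5 -0.3 13.6]
(265, 300) [10.2 -0.3 -5.6]
(265, 400) [ 10.6  -0.4 -21.4]
(265, 440) [ 10.4  -0.4 -26.4]
(265, 470) [ 10.2  -0.4 -29.8]
(265, 500) [  9.3  -0.4 -32.1]
(265, 560) [  4.2  -0.4 -33. ]
(265, 640) [ -2.9  -0.4 -34. ]
(265, 680) [ -7.8  -0.4 -33.3]
```

Call:
jog_arm:
  plan:
    - [10,13,-10,-0.3,-0.2,0,1]
    - [10,13,-20,-0.2,-0.2,0,1]
    - [10,13,-20,0,0,0,1]
    - [4,4,-15,0,0,0,1]
    - [0,0,0,0,0,0,1]

```text
clock: 5.47
tool_pos: [480.4, 25.7, 156.3]
tool_rot: [3.135, -0.005, 0.054]
contact_force: [-1.0, -0.0, -1.3]
grip_width: 23.0
```

```bash
python3 -c "
from h import *
delta(476.9,32.6,138,3.4)"
```

```text
t 5.47 d [ -3.5   6.9 -18.3] rot [0.33 0.31 0.32] F [-1.  -0.  -1.3] T [0.04 0.05 0.01] w 23.0 yaw 3.1
```

Call:
jog_arm:
  plan:
    - [-3.5,7,-6,0.3,0.3,0.3,1]
    - [0,0,-6,0,0,0,1]
    - [0,0,-4,0,0,0,1]

```text
clock: 5.72
tool_pos: [477.5, 29.6, 139.9]
tool_rot: [3.14, 0.0, 0.056]
contact_force: [0.4, -0.6, -2.1]
grip_width: 23.4
```

```bash
python3 -c "
from h import *
delta(476.9,32.6,135,3.4)"
```

```text
t 5.72 d [-0.6  3.  -4.9] rot [ 0.09 -0.02  0.19] F [ 0.4 -0.6 -2.1] T [ 0.03 -0.    0.  ] w 23.4 yaw 3.2
```

Call:
jog_arm:
  plan:
    - [-0.5,3,-4,0.1,0,0.2,1]
    - [0,0,-1,0,0,0,1]

```text
clock: 5.88
tool_pos: [476.5, 31.5, 134.6]
tool_rot: [3.142, 0.001, 0.058]
contact_force: [-0.8, 0.4, -0.6]
grip_width: 23.0
```

```bash
python3 - <<'E'
from h import *
delta(476.9,32.6,135,3.4)
d=grab('wrist','w4')
crop('w4',210,140,360,330,4,'c9')
d=grab('scene','s4')
crop('s4',240,160,360,240,6,'c10')
delta(476.9,32.6,135,3.4)
E
```

```text
t 5.88 d [0.4 1.1 0.4] rot [ 0.01 -0.03  0.07] F [-0.8  0.4 -0.6] T [0.02 0.04 0.02] w 23.0 yaw 3.3
t 5.98 d [0.  1.2 0. ] rot [0.02 0.01 0.05] F [-0.   0.2 -1.8] T [-0.01 -0.01 -0.06] w 23.1 yaw 3.3
```

View pics/c9.png

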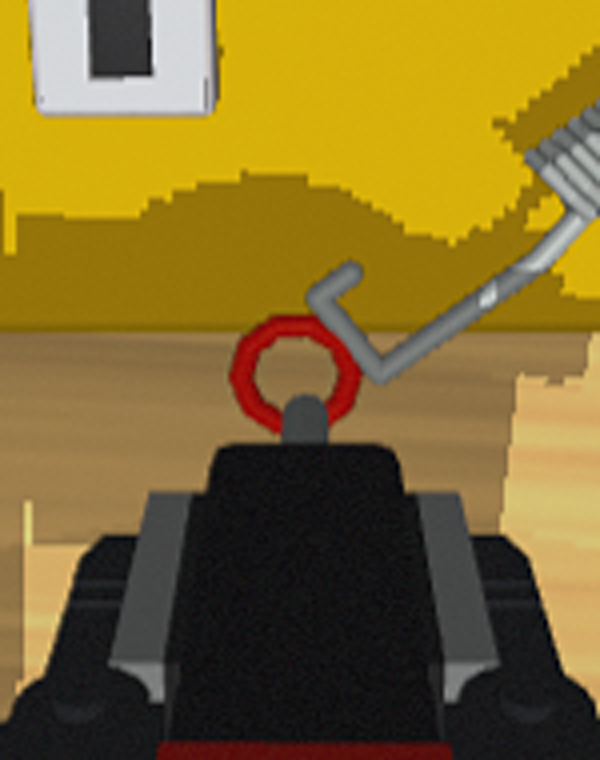

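View pics/c10.png

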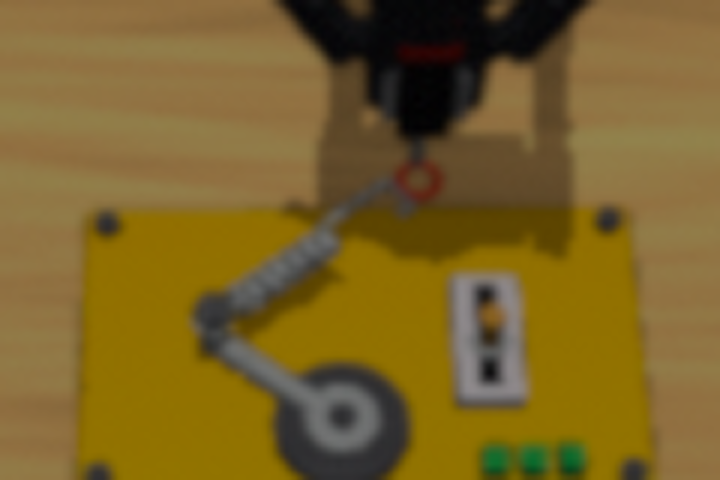

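```bash
python3 - <<'E'
from h import *
np.set_printoptions(precision=1,suppress=True)
d=load('w4');f,cx,cy=K(d)
c=lambda x,y:((x+.5)/4-.5+210,(y+.5)/4-.5+140)
R=ray(d,*c(296,374),52);print('ring',R,'bar',ray(d,*c(342,338),52))
To=np.linalg.inv(wTc(d)@np.linalg.inv(np.array(d['tool_from_camera'])))
print('ring in tool',To@np.r_[R,1])
Ti=np.linalg.inv(np.array(d['tool_from_camera']))
def pj(p):
    q=Ti@np.array([*p,1]);return ((q[0]/q[2]*f+cx+.5-210)*4-.5,(q[1]/q[2]*f+cy+.5-140)*4-.5)
for p in [(0,0,71),(3.5,0,71),(2.0,-.2,71),(-1.5,-.2,71),(10.4,0,37)]: print(p,pj(p))
T=np.array(d['tool_from_camera'])
for x,y in [(306,402),(306,410),(306,420),(306,435),(306,470),(306,520)]:
    u,v=c(x,y);z=d['depth'][int(round(v)),int(round(u))]
    print((T@np.array([(u-cx)/f*z,(v-cy)/f*z,z,1]))[:3])
E
```

```text
ring [475.3  33.1  52. ] bar [482.  26.  52.]
ring in tool [-1.1 -1.7 82.6  1. ]
(0, 0, 71) (np.float64(306.3483249182261), np.float64(396.9124532477641))
(3.5, 0, 71) (np.float64(306.3484559186477), np.float64(375.9579521378639))
(2.0, -0.2, 71) (np.float64(305.0469021483909), np.float64(384.96820113008334))
(-1.5, -0.2, 71) (np.float64(305.0539909890008), np.float64(405.8229220228535))
(10.4, 0, 37) (np.float64(307.0231521343039), np.float64(430.2353788357216))
[ 1.4 -0.1 66. ]
[ 1.9 -0.1 61.9]
[ 2.  -0.1 58.3]
[ 1.9 -0.1 53.5]
[10.3 -0.2 26.1]
[10.4 -0.2 13.8]
```

Call:
jog_arm:
  plan:
    - [0.4,1.5,-4,0,0,0.1,1]
    - [0,0,-4,0,0,0,1]
    - [0,0,-3,0,0,0,1]

```text
clock: 6.23
tool_pos: [478.6, 32.9, 125.0]
tool_rot: [3.141, -0.005, 0.06]
contact_force: [-0.5, -1.2, -1.1]
grip_width: 22.9
```

```bash
python3 -c "
from h import *
delta(476.9,33.1,110,3.4)"
```

```text
t 6.23 d [ -1.7   0.2 -15. ] rot [ 0.04  0.27 -0.05] F [-0.5 -1.2 -1.1] T [-0.02  0.01  0.01] w 22.9 yaw 3.5
```

Call:
jog_arm:
  plan:
    - [-1.7,0.2,-4,0,0.3,0,1]
    - [-0.5,0,-4,0,0.1,0,1]

```text
clock: 6.4
tool_pos: [476.6, 33.2, 116.6]
tool_rot: [3.141, 0.002, 0.061]
contact_force: [-0.1, -0.5, -1.2]
grip_width: 23.0
```

```bash
python3 -c "
from h import *
delta(476.9,33.1,110,3.4)"
```

```text
t 6.4 d [ 0.3 -0.1 -6.6] rot [ 0.04 -0.1  -0.07] F [-0.1 -0.5 -1.2] T [ 0.    0.08 -0.06] w 23.0 yaw 3.5
```

Call:
jog_arm:
  plan:
    - [0,0,-4,0,0,0,1]
    - [0,0,-3,0,0,0,1]

```text
clock: 6.57
tool_pos: [476.3, 33.3, 108.6]
tool_rot: [3.141, 0.003, 0.061]
contact_force: [0.0, -0.7, -1.8]
grip_width: 22.9
```

```bash
python3 - <<'E'
from h import *
delta(476.9,33.1,110,3.4)
d=grab('wrist','w5')
crop('w5',210,140,360,330,4,'c11')
E
```

```text
t 6.57 d [ 0.6 -0.2  1.4] rot [ 0.04 -0.15 -0.09] F [ 0.  -0.7 -1.8] T [-0.03 -0.02  0.  ] w 22.9 yaw 3.5
```

View pics/c11.png

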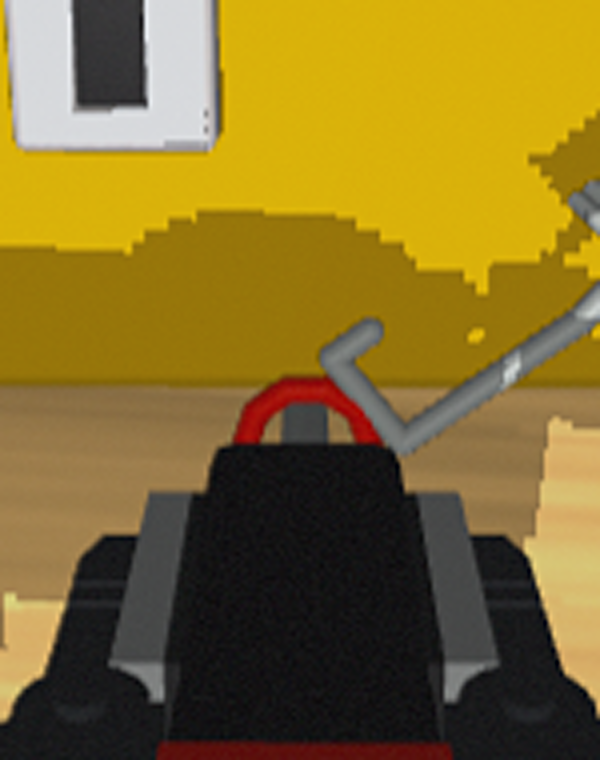

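```bash
cat >> h.py <<'E'
S=np.array([551.9,-55.0]);OFF=np.array([-1.5,0.1])
def pol(th=None,r=None,z=110,yaw=3.4):
    o=robot.get_obs();p=np.array(o['tool_pos'][:2])+OFF;v=p-S
    a=np.degrees(np.arctan2(v[1],v[0]));u=v/np.hypot(*v);t=np.array([-u[1],u[0]])
    F=np.array(o['contact_force'])
    print('th %.1f r %.1f  s~%.1f | Fr %.1f Ft %.1f Fz %.1f dq %.3f'%(a,np.hypot(*v),np.hypot(*v)-119,F[:2]@u,F[:2]@t,F[2],np.abs(o['dq']).max()))
    if th is not None:
        w=S+r*np.array([np.cos(np.radians(th)),np.sin(np.radians(th))])-OFF
        delta(*w,z,yaw)
E
python3 -c "
from h import *
pol(131,127)"
```

```text
th 131.2 r 117.6  s~-1.4 | Fr 0.0 Ft -0.4 Fz -1.6 dq 0.024
t 6.62 d [-5.8  7.4  1.9] rot [ 0.04 -0.21 -0.09] F [ 0.3  0.3 -1.6] T [-0.04 -0.   -0.  ] w 22.8 yaw 3.5
```

Call:
jog_arm:
  plan:
    - [-2,2.5,0.7,0,-0.1,0,1]
    - [-2,2.5,0.5,0,0,0,1]
    - [-2,2.5,0,0,0,0,1]

```text
clock: 6.87
tool_pos: [471.7, 40.0, 109.0]
tool_rot: [3.139, -0.001, 0.061]
contact_force: [2.5, -2.8, -3.7]
grip_width: 23.2
```

```bash
python3 -c "
from h import *
pol(125,128)"
```

```text
th 130.7 r 125.4  s~6.4 | Fr -3.8 Ft -0.1 Fz -3.7 dq 0.070
t 6.87 d [8.3 9.8 1. ] rot [ 0.16  0.09 -0.1 ] F [ 2.5 -2.8 -3.7] T [-0.64 -0.5  -0.  ] w 23.2 yaw 3.5
```

Call:
jog_arm:
  plan:
    - [4.2,5,0.5,0.1,0,-0.1,1]
    - [4.2,5,0.5,0,0,0,1]
    - [4.7,3,0,0,0,0,1]
    - [4.7,3,0,0,0,0,1]

```text
clock: 7.2
tool_pos: [491.2, 56.2, 110.7]
tool_rot: [3.138, -0.004, 0.06]
contact_force: [2.2, -2.9, -3.8]
grip_width: 23.1
```

```bash
python3 -c "
from h import *
pol(115,128)"
```

```text
th 119.2 r 127.5  s~8.5 | Fr -3.6 Ft -0.5 Fz -3.8 dq 0.144
t 7.2 d [ 8.1  4.7 -0.7] rot [ 0.21  0.25 -0.05] F [ 2.2 -2.9 -3.8] T [-0.72 -0.34 -0.02] w 23.1 yaw 3.5
```

Call:
jog_arm:
  plan:
    - [4.2,2.4,-0.4,0.1,0.2,0,1]
    - [4.2,2.4,0,0,0,0,1]
    - [4,2,0,0,0,0,1]
    - [3,1,0,0,0,0,1]

```text
clock: 7.53
tool_pos: [509.7, 65.0, 110.6]
tool_rot: [3.139, -0.001, 0.062]
contact_force: [1.6, -4.8, -2.4]
grip_width: 22.7
```

```bash
python3 - <<'E'
from h import *
pol(108,140)
d=grab('wrist','w6')
E
```

```text
th 110.0 r 127.8  s~8.8 | Fr -5.0 Ft 0.2 Fz -2.4 dq 0.088
t 7.53 d [ 0.4 13.  -0.6] rot [ 0.17  0.09 -0.15] F [ 1.6 -4.8 -2.4] T [-0.77 -0.27 -0.01] w 22.7 yaw 3.5
```

View pics/w6.png

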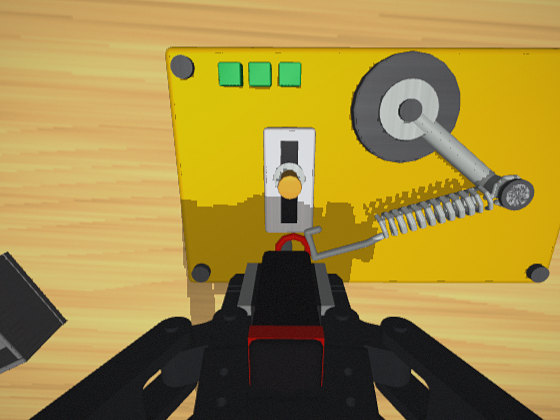

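Call:
jog_arm:
  plan:
    - [-1.5,5,-0.5,0.1,0,0,1]
    - [-1.5,5,0,0,0,0,1]
    - [-1.5,5,0,0,0,0,1]
    - [-1.5,4,0,0,0,0,1]

```text
clock: 7.92
tool_pos: [506.2, 81.8, 110.5]
tool_rot: [3.135, -0.004, 0.062]
contact_force: [3.0, -7.2, -2.7]
grip_width: 23.1
```

```bash
python3 -c "
from h import *
pol(110,153)"
```

```text
th 109.0 r 144.8  s~25.8 | Fr -7.8 Ft -0.5 Fz -2.7 dq 0.100
t 7.92 d [-5.1  6.9 -0.5] rot [ 0.34  0.26 -0.17] F [ 3.  -7.2 -2.7] T [-1.54 -0.52  0.03] w 23.1 yaw 3.6
```

Call:
jog_arm:
  plan:
    - [-1,3.5,0,0.2,0.1,-0.1,1]
    - [-1,3,0,0.1,0,0,1]
    - [-1,3,0,0,0,0,1]

```text
clock: 8.17
tool_pos: [504.1, 88.0, 110.8]
tool_rot: [3.133, -0.005, 0.064]
contact_force: [4.0, -8.5, -2.7]
grip_width: 23.0
```

```bash
python3 -c "
from h import *
pol(109,154);d=grab('wrist','w7')
crop('w7',260,100,560,260,2.6,'c12')"
```

```text
th 109.0 r 151.4  s~32.4 | Fr -9.3 Ft -1.0 Fz -2.7 dq 0.077
t 8.17 d [-0.9  2.5 -0.8] rot [ 0.45  0.29 -0.24] F [ 4.  -8.5 -2.7] T [-1.79 -0.66 -0.05] w 23.0 yaw 3.6
```

View pics/c12.png

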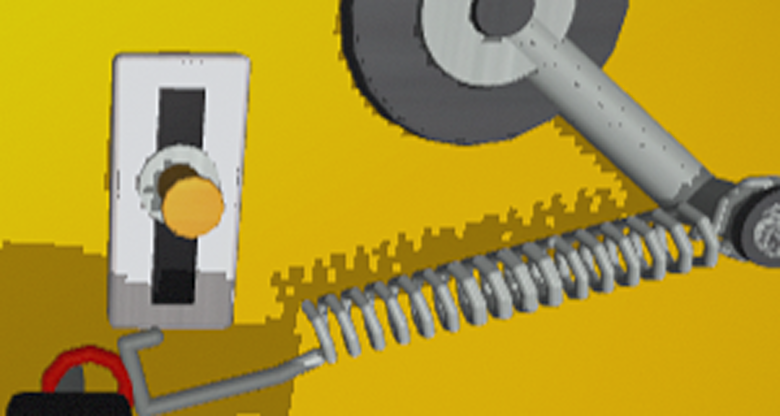

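```bash
cat >> h.py <<'E'
def meas(fn,u0,v0,s,pts):
    d=load(fn)
    for n,(x,y,z) in pts.items():
        p=ray(d,(x+.5)/s-.5+u0,(y+.5)/s-.5+v0,z);v=p[:2]-S
        print(n,np.round(p,1),'r %.1f th %.1f'%(np.hypot(*v),np.degrees(np.arctan2(v[1],v[0]))))
E
python3 -c "
from h import *
meas('w7',260,100,2.6,dict(shankc=(143,406,52),barbc=(127,345,52),barbend=(158,336,52),post=(192,207,60),stud=(775,225,60)))"
```

```text
shankc [499.9  70.5  52. ] r 135.9 th 112.5
barbc [514.5  75.4  52. ] r 135.7 th 106.0
barbend [517.1  68.8  52. ] r 128.6 th 105.7
post [548.2  65.9  60. ] r 120.9 th 91.7
stud [551.7 -52.4  60. ] r 2.6 th 94.2
```

Call:
jog_arm:
  plan:
    - [-1,2.8,-0.5,0.3,0.2,-0.2,1]
    - [0,1.5,0,0.1,0.1,0,1]
    - [4,2,0,0,0,0,1]

```text
clock: 8.47
tool_pos: [507.4, 90.0, 110.7]
tool_rot: [3.132, -0.001, 0.064]
contact_force: [2.2, -9.7, -2.2]
grip_width: 23.2
```

```bash
python3 -c "
from h import *
pol(104,154.5)"
```

```text
th 107.6 r 152.2  s~33.2 | Fr -9.9 Ft 0.9 Fz -2.2 dq 0.121
t 8.47 d [ 8.7  4.8 -0.7] rot [ 0.56  0.07 -0.24] F [ 2.2 -9.7 -2.2] T [-1.83 -0.45  0.06] w 23.2 yaw 3.6
```

Call:
jog_arm:
  plan:
    - [3,2.5,-0.3,0.3,0,-0.2,1]
    - [3,2,-0.2,0.2,0,0,1]
    - [3,2,0,0.1,0,0,1]

```text
clock: 8.72
tool_pos: [517.3, 91.6, 110.5]
tool_rot: [3.133, -0.002, 0.063]
contact_force: [1.9, -9.1, -1.5]
grip_width: 22.9
```

```bash
python3 -c "
from h import *
pol(100,154.5);d=grab('wrist','w8')
crop('w8',240,120,540,280,2.6,'c13')"
```

```text
th 103.8 r 151.1  s~32.1 | Fr -9.3 Ft 0.3 Fz -1.5 dq 0.081
t 8.72 d [ 9.3  5.4 -0.5] rot [ 0.48  0.13 -0.2 ] F [ 1.9 -9.1 -1.5] T [-1.8  -0.38 -0.  ] w 22.9 yaw 3.6
```

View pics/c13.png

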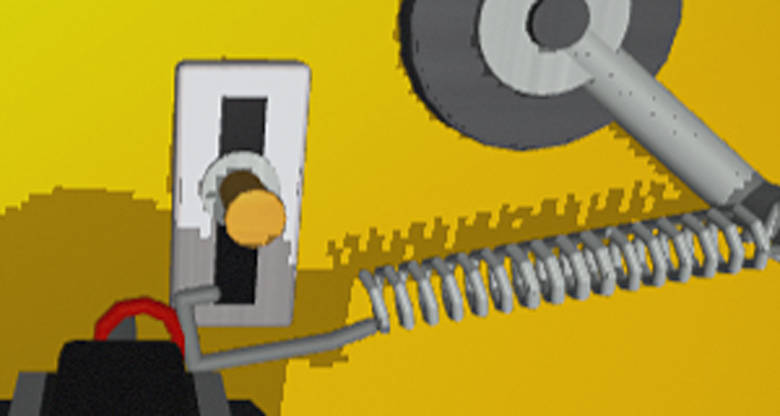

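Call:
jog_arm:
  plan:
    - [0,3.5,-0.3,0.3,0.1,-0.2,1]
    - [2,2.5,-0.2,0.2,0,0,1]
    - [3,2,0,0.1,0,0,1]

```text
clock: 9.02
tool_pos: [522.7, 94.4, 110.2]
tool_rot: [3.134, 0.0, 0.062]
contact_force: [1.3, -8.5, -1.0]
grip_width: 23.0
```

```bash
python3 -c "
from h import *
pol(100,154.5)"
```

```text
th 101.6 r 152.6  s~33.6 | Fr -8.6 Ft 0.4 Fz -1.0 dq 0.083
t 9.02 d [ 3.8  2.7 -0.2] rot [ 0.43  0.02 -0.14] F [ 1.3 -8.5 -1. ] T [-1.86 -0.34 -0.03] w 23.0 yaw 3.5
```

```bash
python3 -c "
from h import *
meas('w8',240,120,2.6,dict(shankc=(192,366,52),barbc=(180,297,52),barbend=(217,292,52),post=(255,217,60)))
d=grab('wrist','w9')
pol(100,154.5)
crop('w9',200,120,400,280,4,'c14')"
```

```text
shankc [510.   74.6  52. ] r 136.2 th 107.9
barbc [526.7  78.7  52. ] r 136.1 th 100.7
barbend [528.4  70.7  52. ] r 127.9 th 100.6
post [548.6  65.8  60. ] r 120.9 th 91.6
th 101.2 r 152.4  s~33.4 | Fr -9.6 Ft -1.2 Fz -1.1 dq 0.007
t 9.07 d [ 2.9  2.7 -0.3] rot [ 0.43  0.09 -0.14] F [ 3.  -9.2 -1.1] T [-1.91 -0.33 -0.  ] w 23.1 yaw 3.5
```

View pics/c14.png

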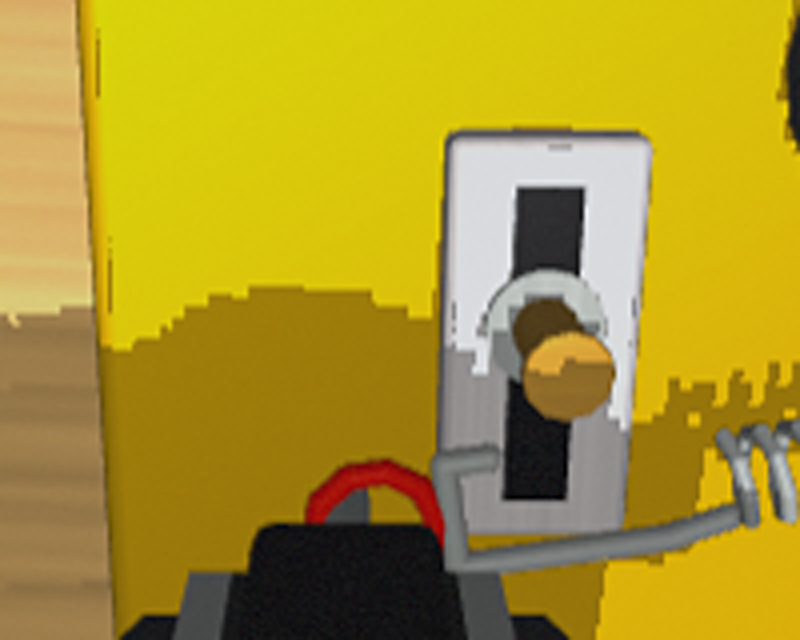

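```bash
python3 -c "
from h import *
meas('w9',200,120,4,dict(shankc=(457,562,52),barbc=(446,463,52),barbend=(490,458,52),post=(569,376,60),base=(548,326,36)))"
```

```text
shankc [515.7  77.2  52. ] r 137.1 th 105.3
barbc [531.4  80.2  52. ] r 136.7 th 98.6
barbend [532.5  74.   52. ] r 130.4 th 98.5
post [548.3  65.8  60. ] r 120.8 th 91.7
base [547.9  64.9  36. ] r 119.9 th 91.9
```

Call:
jog_arm:
  plan:
    - [-0.8,3,-0.2,0.3,0.1,-0.1,1]
    - [-0.4,2.5,-0.1,0.1,0,0,1]
    - [-0.2,1.5,0,0.1,0,0,1]

```text
clock: 9.32
tool_pos: [522.7, 95.7, 110.3]
tool_rot: [3.133, 0.001, 0.063]
contact_force: [2.4, -10.0, -1.3]
grip_width: 23.0
```

```bash
python3 -c "
from h import *
pol(100,155)
d=grab('wrist','w10')
pol(100,155)
crop('w10',200,120,400,280,4,'c15')"
```

```text
th 101.5 r 153.9  s~34.9 | Fr -10.3 Ft -0.4 Fz -1.3 dq 0.025
t 9.32 d [ 3.8  1.8 -0.3] rot [ 0.51 -0.02 -0.2 ] F [  2.4 -10.   -1.3] T [-1.93 -0.38 -0.  ] w 23.0 yaw 3.6
th 101.5 r 153.9  s~34.9 | Fr -9.7 Ft 0.6 Fz -1.5 dq 0.003
t 9.37 d [ 3.8  1.9 -0.3] rot [ 0.52 -0.02 -0.2 ] F [ 1.3 -9.6 -1.5] T [-1.95 -0.4   0.01] w 23.3 yaw 3.6
```

View pics/c15.png

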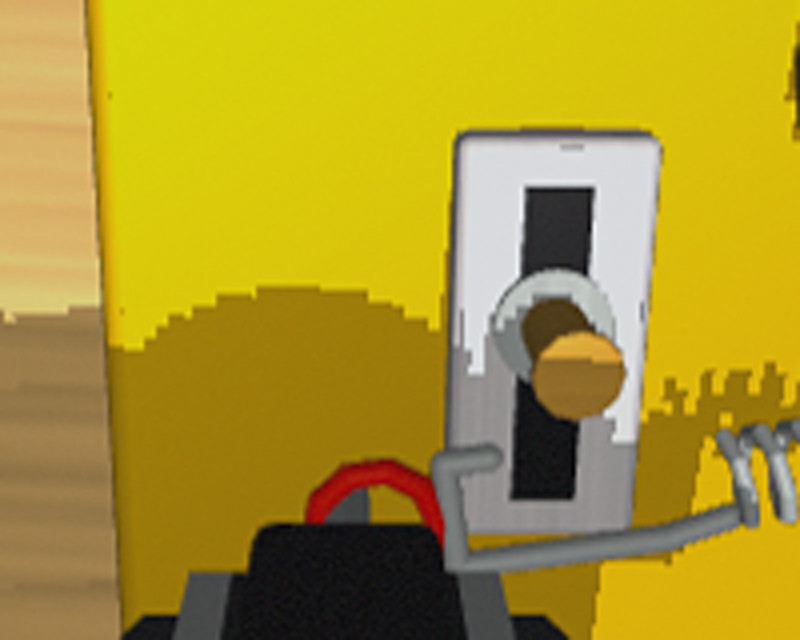

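Call:
jog_arm:
  plan:
    - [2,2.5,-0.2,0.3,0,-0.2,1]
    - [3,1.8,-0.1,0.2,0,0,1]
    - [3,1.6,0,0.1,0,0,1]

```text
clock: 9.62
tool_pos: [529.1, 95.7, 110.2]
tool_rot: [3.133, 0.004, 0.062]
contact_force: [1.3, -9.0, -0.9]
grip_width: 22.8
```

```bash
python3 -c "
from h import *
pol(97,155.2)"
```

```text
th 99.2 r 152.7  s~33.7 | Fr -9.1 Ft 0.1 Fz -0.9 dq 0.076
t 9.62 d [ 5.4  3.3 -0.2] rot [ 0.52 -0.19 -0.16] F [ 1.3 -9.  -0.9] T [-1.9  -0.26  0.04] w 22.8 yaw 3.6
```

Call:
jog_arm:
  plan:
    - [0.5,3.5,-0.2,0.3,-0.1,-0.2,1]
    - [0.5,2.5,0,0.1,0,0,1]
    - [2,2,0,0,0,0,1]

```text
clock: 9.87
tool_pos: [531.2, 97.4, 110.1]
tool_rot: [3.129, 0.005, 0.061]
contact_force: [0.5, -9.6, -0.2]
grip_width: 23.1
```

```bash
python3 -c "
from h import *
pol(97,155.2)"
```

```text
th 98.3 r 154.1  s~35.1 | Fr -9.6 Ft 0.9 Fz -0.2 dq 0.059
t 9.87 d [ 3.3  1.5 -0.1] rot [ 0.74 -0.23 -0.1 ] F [ 0.5 -9.6 -0.2] T [-2.   -0.24 -0.02] w 23.1 yaw 3.5
```

Call:
jog_arm:
  plan:
    - [2,2,0,0.7,-0.2,-0.1,1]
    - [2.5,1.8,0,0.3,0,0,1]
    - [2.5,1.6,0,0.2,0,0,1]

```text
clock: 10.12
tool_pos: [536.3, 96.9, 110.1]
tool_rot: [3.139, 0.005, 0.063]
contact_force: [0.2, -9.6, -0.6]
grip_width: 22.8
```

```bash
python3 -c "
from h import *
pol(94,155.2)
d=grab('wrist','w11')
pol(94,155.2)
crop('w11',200,120,400,280,4,'c16')"
```

```text
th 96.4 r 152.9  s~33.9 | Fr -9.5 Ft 0.8 Fz -0.6 dq 0.053
t 10.12 d [ 6.3  2.9 -0.1] rot [ 0.15 -0.27 -0.19] F [ 0.2 -9.6 -0.6] T [-1.95 -0.17  0.07] w 22.8 yaw 3.6
th 96.2 r 152.8  s~33.8 | Fr -9.5 Ft -0.0 Fz 0.1 dq 0.008
t 10.17 d [ 5.8  2.9 -0.1] rot [ 0.16 -0.25 -0.19] F [ 1.  -9.4  0.1] T [-1.91 -0.18 -0.01] w 23.0 yaw 3.6
```

View pics/c16.png

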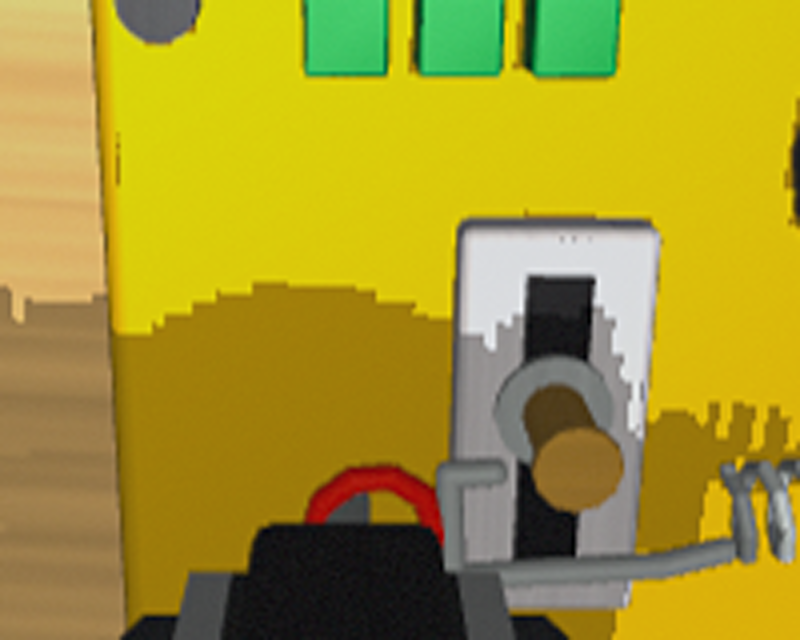

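Call:
jog_arm:
  plan:
    - [1,3,0,0.3,-0.2,-0.2,1]
    - [2.5,2.2,0,0.2,0,0,1]
    - [2.5,2,0,0.2,0,0,1]

```text
clock: 10.42
tool_pos: [540.2, 97.6, 109.9]
tool_rot: [3.14, 0.006, 0.061]
contact_force: [1.9, -8.8, 0.0]
grip_width: 23.0
```

```bash
python3 -c "
from h import *
pol(92,155.2)"
```

```text
th 94.9 r 153.2  s~34.2 | Fr -8.9 Ft -1.1 Fz 0.0 dq 0.055
t 10.42 d [7.7 2.5 0.1] rot [ 0.09 -0.36 -0.12] F [ 1.9 -8.8  0. ] T [-1.94 -0.11 -0.05] w 23.0 yaw 3.5
```

Call:
jog_arm:
  plan:
    - [1.5,2.8,0,0.2,-0.3,-0.1,1]
    - [2,2,0,0.1,0,0,1]
    - [2,1.8,0,0.1,0,0,1]

```text
clock: 10.67
tool_pos: [543.3, 97.7, 109.8]
tool_rot: [3.136, 0.007, 0.062]
contact_force: [-0.1, -9.5, 0.1]
grip_width: 22.8
```

```bash
python3 -c "
from h import *
pol(92,155.2)
d=grab('wrist','w12')
pol(92,155.2)
crop('w12',200,120,400,280,4,'c17')"
```

```text
th 93.8 r 153.1  s~34.1 | Fr -9.5 Ft 0.7 Fz 0.1 dq 0.051
t 10.67 d [4.6 2.3 0.2] rot [ 0.34 -0.37 -0.16] F [-0.1 -9.5  0.1] T [-1.96 -0.13  0.01] w 22.8 yaw 3.6
th 93.7 r 153.0  s~34.0 | Fr -8.9 Ft -1.2 Fz -0.5 dq 0.007
t 10.72 d [4.3 2.4 0.2] rot [ 0.35 -0.35 -0.16] F [ 1.8 -8.8 -0.5] T [-1.96 -0.07  0.03] w 22.8 yaw 3.6
```

View pics/c17.png

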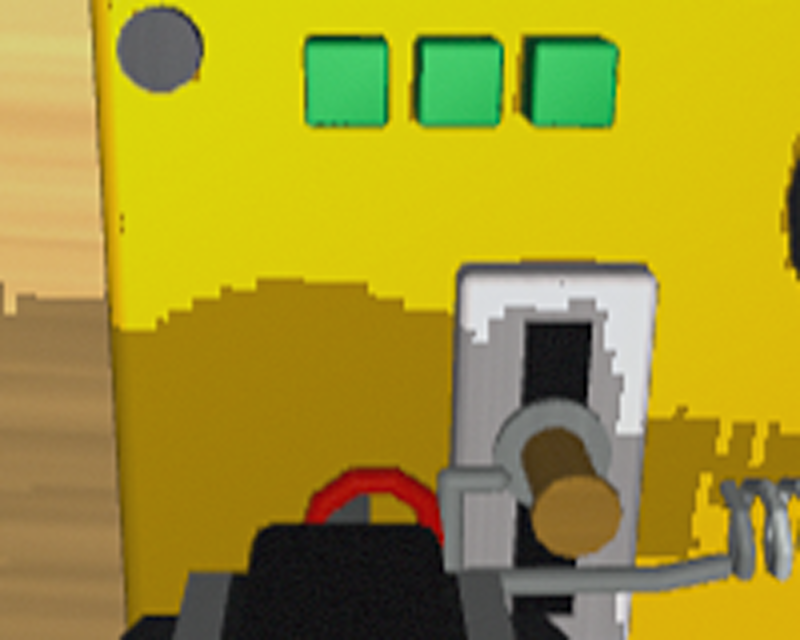

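Call:
jog_arm:
  plan:
    - [1,2.5,0,0.3,-0.3,-0.1,1]
    - [1.5,1.8,0,0.1,0,0,1]
    - [1.5,1.8,0,0.1,0,0,1]

```text
clock: 10.97
tool_pos: [544.7, 97.3, 109.8]
tool_rot: [3.133, 0.008, 0.063]
contact_force: [0.3, -9.1, 0.7]
grip_width: 23.0
```

```bash
python3 -c "
from h import *
pol(91.5,155)"
```

```text
th 93.3 r 152.7  s~33.7 | Fr -9.1 Ft 0.3 Fz 0.7 dq 0.044
t 10.97 d [4.6 2.5 0.2] rot [ 0.49 -0.4  -0.2 ] F [ 0.3 -9.1  0.7] T [-1.93 -0.1  -0.03] w 23.0 yaw 3.6
```

Call:
jog_arm:
  plan:
    - [2,3,0,0.5,-0.4,-0.2,1]
    - [2,2,0,0.2,0,0,1]

```text
clock: 11.13
tool_pos: [546.6, 98.1, 109.7]
tool_rot: [3.138, 0.005, 0.061]
contact_force: [0.7, -9.5, 1.1]
grip_width: 22.8
```

```bash
python3 -c "
from h import *
pol(91.3,155)"
```

```text
th 92.6 r 153.3  s~34.3 | Fr -9.6 Ft -0.3 Fz 1.1 dq 0.057
t 11.13 d [3.3 1.8 0.3] rot [ 0.22 -0.25 -0.09] F [ 0.7 -9.5  1.1] T [-2.01  0.    0.03] w 22.8 yaw 3.5
```

Call:
jog_arm:
  plan:
    - [1.5,2.2,0.1,0.3,-0.3,-0.1,1]
    - [1.5,1.8,0,0.2,0,0,1]

```text
clock: 11.3
tool_pos: [547.5, 97.8, 109.8]
tool_rot: [3.139, 0.003, 0.061]
contact_force: [0.2, -9.5, 0.4]
grip_width: 22.6
```

```bash
python3 -c "
from h import *
pol(91.3,155)
d=grab('wrist','w13')
pol(91.3,155)
crop('w13',200,120,400,280,4,'c18')"
```

```text
th 92.2 r 153.0  s~34.0 | Fr -9.5 Ft 0.1 Fz 0.4 dq 0.046
t 11.3 d [2.3 2.1 0.2] rot [ 0.14 -0.19 -0.09] F [ 0.2 -9.5  0.4] T [-2.01 -0.03  0.02] w 22.6 yaw 3.5
th 92.1 r 152.9  s~33.9 | Fr -8.4 Ft 0.2 Fz 0.7 dq 0.005
t 11.35 d [2.  2.1 0.2] rot [ 0.15 -0.18 -0.09] F [ 0.1 -8.4  0.7] T [-1.94 -0.01  0.03] w 23.0 yaw 3.5
```

View pics/c18.png

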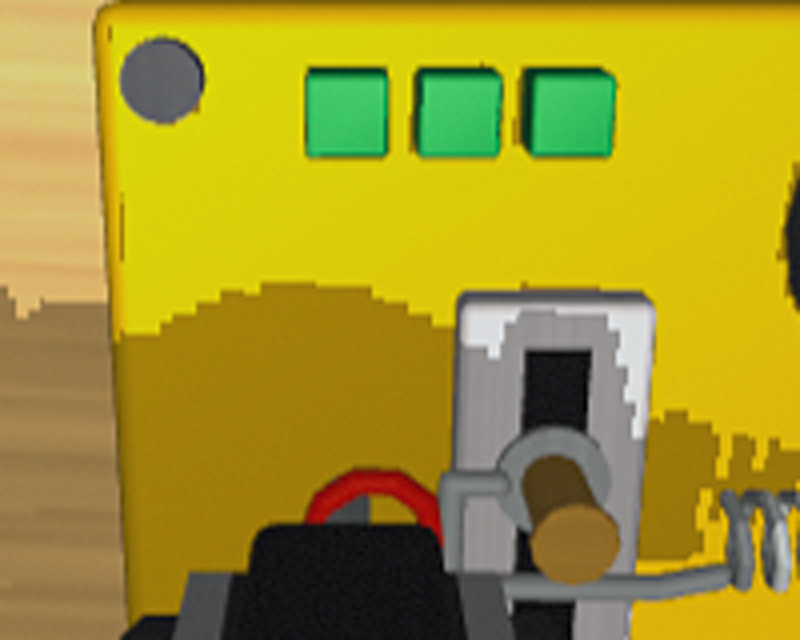

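Call:
jog_arm:
  plan:
    - [1.2,2.2,0.1,0.2,-0.2,-0.1,1]
    - [1.2,1.8,0,0.1,0,0,1]

```text
clock: 11.52
tool_pos: [548.0, 97.3, 109.8]
tool_rot: [3.137, 0.005, 0.061]
contact_force: [-0.2, -9.3, 0.7]
grip_width: 23.1
```

```bash
python3 -c "
from h import *
pol(91.3,155)
"
```

```text
th 92.0 r 152.5  s~33.5 | Fr -9.3 Ft 0.5 Fz 0.7 dq 0.046
t 11.52 d [1.8 2.5 0.2] rot [ 0.28 -0.24 -0.07] F [-0.2 -9.3  0.7] T [-1.97 -0.07  0.02] w 23.1 yaw 3.5
```

Call:
jog_arm:
  plan:
    - [1.2,2.0,0.1,0.2,-0.2,-0.1,1]
    - [1,1.8,0,0.1,0,0,1]

```text
clock: 11.68
tool_pos: [548.1, 96.9, 109.8]
tool_rot: [3.135, 0.005, 0.06]
contact_force: [-0.0, -8.9, 1.0]
grip_width: 23.2
```

```bash
python3 -c "
from h import *
pol(91.3,155)
"
```

```text
th 92.0 r 152.1  s~33.1 | Fr -8.9 Ft 0.4 Fz 1.0 dq 0.042
t 11.68 d [1.7 3.  0.2] rot [ 0.4  -0.29 -0.05] F [-0.  -8.9  1. ] T [-1.95 -0.08 -0.  ] w 23.2 yaw 3.5
```

Call:
jog_arm:
  plan:
    - [2,3.5,0.1,0.3,-0.3,-0.1,1]
    - [1.5,2.2,0,0.1,0,0,1]

```text
clock: 11.85
tool_pos: [549.2, 98.2, 109.8]
tool_rot: [3.134, 0.005, 0.06]
contact_force: [-0.1, -9.3, 0.3]
grip_width: 22.5
```

```bash
python3 -c "
from h import *
pol(91.3,155)
"
```

```text
th 91.6 r 153.4  s~34.4 | Fr -9.3 Ft 0.4 Fz 0.3 dq 0.053
t 11.85 d [0.7 1.7 0.2] rot [ 0.44 -0.27 -0.04] F [-0.1 -9.3  0.3] T [-2.   -0.04  0.07] w 22.5 yaw 3.4
```

Call:
jog_arm:
  plan:
    - [1.7,2.2,0.1,0.3,-0.3,0,1]
    - [1.5,2.0,0,0.1,0,0,1]

```text
clock: 12.02
tool_pos: [550.0, 98.1, 109.7]
tool_rot: [3.134, 0.005, 0.062]
contact_force: [-0.1, -8.7, 1.9]
grip_width: 22.9
```

```bash
python3 -c "
from h import *
pol(91.3,155)
d=grab('wrist','w14')
pol(91.3,155)
crop('w14',200,120,400,280,4,'c19')"
```

```text
th 91.3 r 153.2  s~34.2 | Fr -8.7 Ft 0.3 Fz 1.9 dq 0.053
t 12.02 d [-0.1  1.8  0.3] rot [ 0.48 -0.26 -0.13] F [-0.1 -8.7  1.9] T [-1.9   0.05 -0.01] w 22.9 yaw 3.5
th 91.2 r 153.2  s~34.2 | Fr -9.4 Ft 0.2 Fz -0.5 dq 0.005
t 12.07 d [-0.3  1.8  0.3] rot [ 0.49 -0.26 -0.13] F [-0.  -9.4 -0.5] T [-1.98 -0.01 -0.05] w 23.0 yaw 3.5
```

View pics/c19.png

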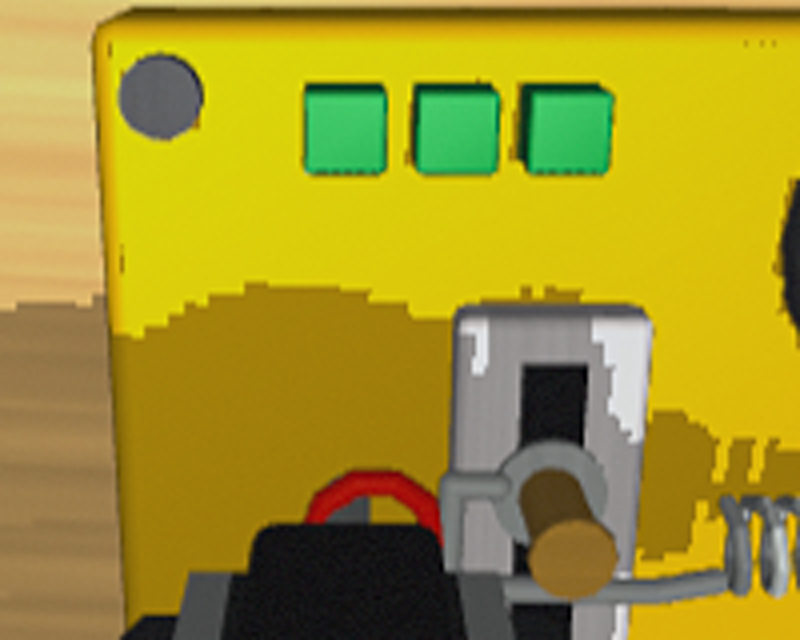

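Call:
jog_arm:
  plan:
    - [1.7,2.2,0.1,0.3,-0.3,0,1]
    - [1.5,2.0,0,0.1,0,0,1]

```text
clock: 12.23
tool_pos: [550.9, 97.9, 109.7]
tool_rot: [3.133, 0.005, 0.063]
contact_force: [0.6, -9.1, -0.1]
grip_width: 23.0
```

```bash
python3 -c "
from h import *
pol(91.3,155)
"
```

```text
th 90.9 r 153.0  s~34.0 | Fr -9.1 Ft -0.4 Fz -0.1 dq 0.056
t 12.23 d [-1.   1.9  0.3] rot [ 0.52 -0.25 -0.23] F [ 0.6 -9.1 -0.1] T [-1.94  0.01  0.05] w 23.0 yaw 3.6
```

Call:
jog_arm:
  plan:
    - [1.7,2.2,0.1,0.3,-0.3,0,1]
    - [1.5,2.0,0,0.1,0,0,1]

```text
clock: 12.4
tool_pos: [551.6, 97.8, 109.7]
tool_rot: [3.132, 0.005, 0.065]
contact_force: [-0.5, -9.8, 0.5]
grip_width: 22.7
```

```bash
python3 -c "
from h import *
pol(91.3,155)
"
```

```text
th 90.7 r 152.9  s~33.9 | Fr -9.8 Ft 0.6 Fz 0.5 dq 0.056
t 12.4 d [-1.8  2.1  0.3] rot [ 0.55 -0.24 -0.32] F [-0.5 -9.8  0.5] T [-1.97 -0.01  0.01] w 22.7 yaw 3.7
```

Call:
jog_arm:
  plan:
    - [1.7,2.3,0.1,0.4,-0.3,-0.3,1]
    - [1.5,2.0,0,0.1,0,0,1]

```text
clock: 12.57
tool_pos: [552.3, 97.7, 109.7]
tool_rot: [3.133, 0.005, 0.061]
contact_force: [0.8, -9.3, 0.2]
grip_width: 23.1
```

```bash
python3 -c "
from h import *
pol(91.3,155)
d=grab('wrist','w15')
pol(91.3,155)
crop('w15',200,120,400,280,4,'c20')"
```

```text
th 90.4 r 152.8  s~33.8 | Fr -9.3 Ft -0.7 Fz 0.2 dq 0.055
t 12.57 d [-2.4  2.1  0.3] rot [ 0.49 -0.24 -0.1 ] F [ 0.8 -9.3  0.2] T [-1.91  0.05 -0.06] w 23.1 yaw 3.5
th 90.4 r 152.9  s~33.9 | Fr -10.2 Ft 0.5 Fz 1.4 dq 0.003
t 12.62 d [-2.6  2.1  0.3] rot [ 0.5  -0.24 -0.11] F [ -0.5 -10.2   1.4] T [-1.97  0.1   0.02] w 22.8 yaw 3.5
```

View pics/c20.png

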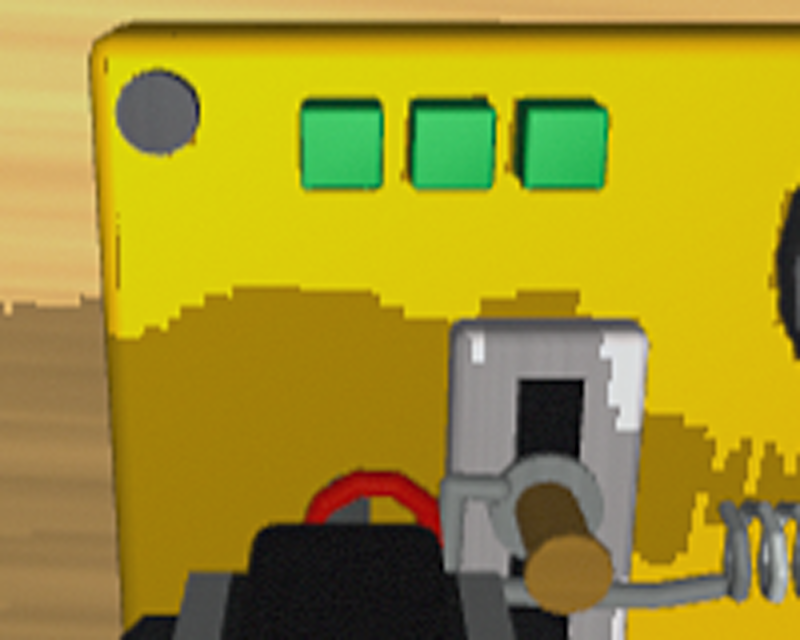

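Call:
jog_arm:
  plan:
    - [1.7,2.3,0.1,0.4,-0.3,0,1]
    - [1.5,2.0,0,0.1,0,0,1]

```text
clock: 12.78
tool_pos: [552.4, 97.5, 109.5]
tool_rot: [3.134, 0.006, 0.063]
contact_force: [-0.5, -9.3, 1.7]
grip_width: 22.9
```

```bash
python3 -c "
from h import *
pol(91.3,155)
"
```

```text
th 90.4 r 152.6  s~33.6 | Fr -9.3 Ft 0.6 Fz 1.7 dq 0.057
t 12.78 d [-2.5  2.3  0.5] rot [ 0.44 -0.32 -0.21] F [-0.5 -9.3  1.7] T [-1.88  0.02  0.01] w 22.9 yaw 3.6
```

Call:
jog_arm:
  plan:
    - [1.7,2.3,0.1,0.3,-0.3,0,1]
    - [1.5,2.0,0,0.1,0,0,1]

```text
clock: 12.95
tool_pos: [552.5, 97.3, 109.5]
tool_rot: [3.133, 0.007, 0.065]
contact_force: [0.1, -9.0, 0.6]
grip_width: 22.8
```

```bash
python3 -c "
from h import *
pol(91.3,155)
"
```

```text
th 90.3 r 152.4  s~33.4 | Fr -9.0 Ft -0.0 Fz 0.6 dq 0.059
t 12.95 d [-2.6  2.5  0.5] rot [ 0.49 -0.38 -0.3 ] F [ 0.1 -9.   0.6] T [-1.88 -0.02  0.06] w 22.8 yaw 3.7
```

Call:
jog_arm:
  plan:
    - [2.3,2.8,0.2,0.4,-0.4,-0.3,1]
    - [2.0,2.2,0,0.1,-0.1,0,1]

```text
clock: 13.12
tool_pos: [552.8, 97.6, 109.4]
tool_rot: [3.134, 0.007, 0.061]
contact_force: [-1.7, -9.0, 2.6]
grip_width: 23.2
```

```bash
python3 -c "
from h import *
pol(91.3,155)
d=grab('wrist','w16')
pol(91.3,155)
crop('w16',200,120,400,280,4,'c21')"
```

```text
th 90.2 r 152.7  s~33.7 | Fr -9.0 Ft 1.7 Fz 2.6 dq 0.046
t 13.12 d [-2.9  2.2  0.6] rot [ 0.46 -0.35 -0.09] F [-1.7 -9.   2.6] T [-1.73  0.2   0.  ] w 23.2 yaw 3.5
th 90.2 r 152.8  s~33.8 | Fr -9.3 Ft 1.9 Fz 2.0 dq 0.005
t 13.17 d [-3.   2.2  0.6] rot [ 0.47 -0.36 -0.1 ] F [-1.8 -9.3  2. ] T [-1.87  0.31  0.02] w 22.9 yaw 3.5
```

View pics/c21.png

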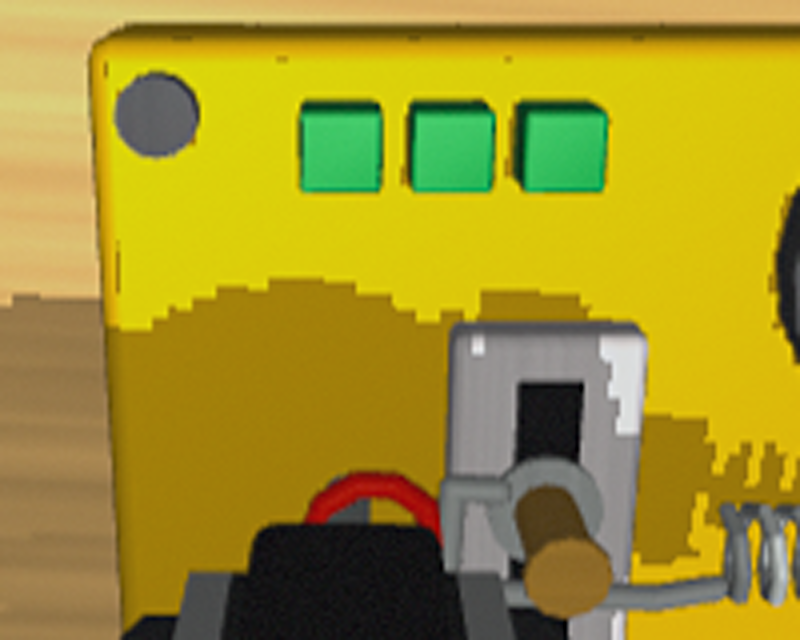

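Call:
jog_arm:
  plan:
    - [1,0,0.3,0.3,-0.3,0,1]
    - [1,0,0,0.1,0,0,1]

```text
clock: 13.33
tool_pos: [552.0, 94.0, 109.6]
tool_rot: [3.134, 0.007, 0.063]
contact_force: [-0.2, -8.0, 1.8]
grip_width: 22.7
```

```bash
python3 -c "
from h import *
pol(90.3,142)
d=grab('wrist','w17')
pol(90.3,142)
crop('w17',200,120,400,280,4,'c22')"
```

```text
th 90.5 r 149.1  s~30.1 | Fr -8.0 Ft 0.2 Fz 1.8 dq 0.042
t 13.33 d [ 0.7 -7.1  0.4] rot [ 0.45 -0.38 -0.2 ] F [-0.2 -8.   1.8] T [-1.81 -0.08 -0.02] w 22.7 yaw 3.6
th 90.5 r 148.8  s~29.8 | Fr -8.5 Ft 0.7 Fz 1.0 dq 0.007
t 13.38 d [ 0.5 -6.8  0.4] rot [ 0.47 -0.39 -0.19] F [-0.7 -8.5  1. ] T [-1.8  -0.05 -0.  ] w 23.0 yaw 3.6
```

View pics/c22.png

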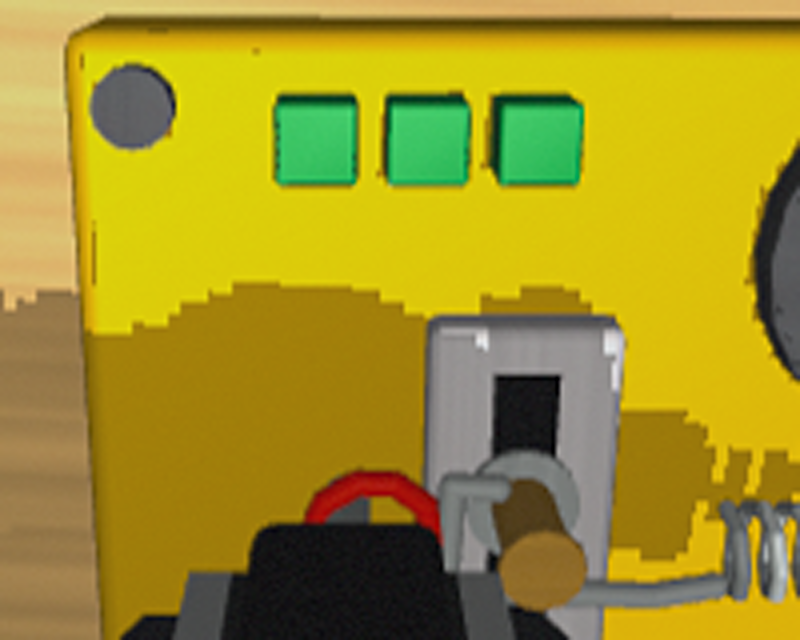

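Call:
jog_arm:
  plan:
    - [2.6,1.7,0.2,0.3,-0.4,-0.2,1]
    - [2.2,1.2,0,0.1,-0.1,0,1]

```text
clock: 13.55
tool_pos: [553.0, 93.0, 109.5]
tool_rot: [3.135, 0.006, 0.06]
contact_force: [-2.0, -7.6, 1.2]
grip_width: 23.2
```

```bash
python3 -c "
from h import *
pol(90.3,142)
d=grab('wrist','w18')
pol(90.3,142)
crop('w18',200,120,400,280,4,'c23')"
```

```text
th 90.2 r 148.1  s~29.1 | Fr -7.6 Ft 2.0 Fz 1.2 dq 0.042
t 13.55 d [-0.3 -6.1  0.5] rot [ 0.4  -0.34 -0.02] F [-2.  -7.6  1.2] T [-1.44  0.36  0.05] w 23.2 yaw 3.4
th 90.2 r 148.1  s~29.1 | Fr -8.3 Ft 2.0 Fz 1.9 dq 0.002
t 13.6 d [-0.4 -6.1  0.5] rot [ 0.42 -0.36 -0.03] F [-1.9 -8.3  1.9] T [-1.61  0.3   0.03] w 22.9 yaw 3.4
```

View pics/c23.png

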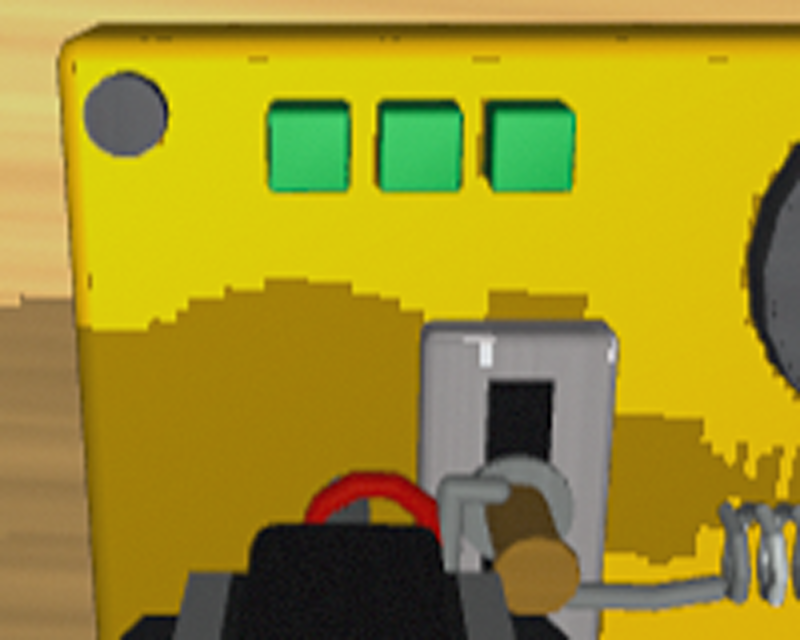

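Call:
jog_arm:
  plan:
    - [2.0,-0.3,0.2,0.3,-0.3,0,1]
    - [1.8,0,0,0.1,-0.1,0,1]

```text
clock: 13.77
tool_pos: [552.9, 89.8, 109.4]
tool_rot: [3.137, 0.007, 0.061]
contact_force: [-1.5, -6.5, 2.3]
grip_width: 22.8
```

```bash
python3 -c "
from h import *
pol(90.3,142)
d=grab('wrist','w19')
pol(90.3,142)
crop('w19',200,120,400,280,4,'c24')"
```

```text
th 90.2 r 144.9  s~25.9 | Fr -6.5 Ft 1.6 Fz 2.3 dq 0.031
t 13.77 d [-0.2 -2.9  0.6] rot [ 0.29 -0.4  -0.09] F [-1.5 -6.5  2.3] T [-1.48  0.25  0.03] w 22.8 yaw 3.5
th 90.2 r 144.7  s~25.7 | Fr -7.2 Ft 0.9 Fz 2.1 dq 0.006
t 13.82 d [-0.3 -2.7  0.6] rot [ 0.31 -0.4  -0.09] F [-0.9 -7.2  2.1] T [-1.61  0.28  0.03] w 23.3 yaw 3.5
```

View pics/c24.png

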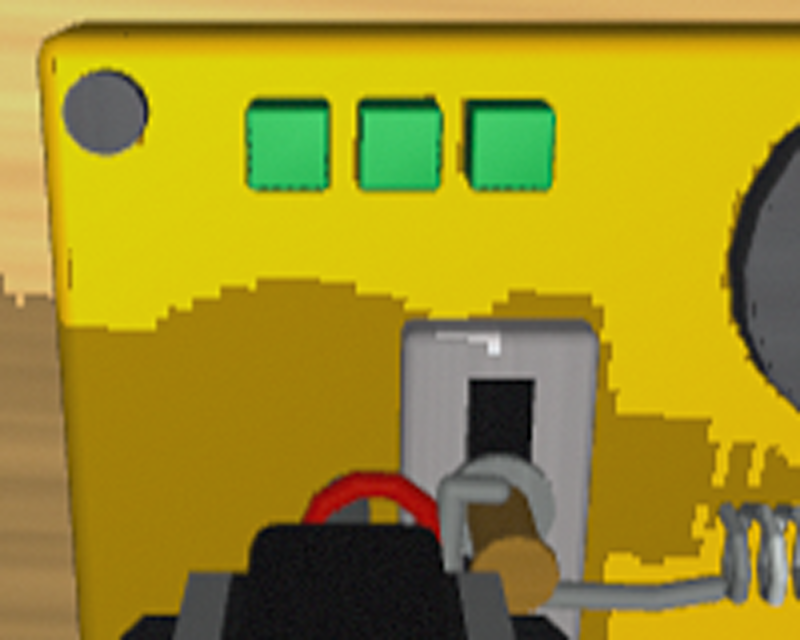

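Call:
jog_arm:
  plan:
    - [1.5,-0.3,0.3,0.3,-0.3,0,1]
    - [1.2,0,0,0.1,-0.1,0,1]

```text
clock: 13.98
tool_pos: [552.6, 87.0, 109.6]
tool_rot: [3.14, 0.006, 0.061]
contact_force: [0.1, -3.4, -0.2]
grip_width: 23.2
```

```bash
python3 -c "
from h import *
pol(90.3,139)
"
```

```text
th 90.3 r 142.1  s~23.1 | Fr -3.4 Ft -0.1 Fz -0.2 dq 0.020
t 13.98 d [ 0.1 -3.1  0.4] rot [ 0.11 -0.35 -0.11] F [ 0.1 -3.4 -0.2] T [-0.86  0.05 -0.  ] w 23.2 yaw 3.5
```

Call:
jog_arm:
  plan:
    - [0.8,-0.5,0.3,0.2,-0.2,0,1]
    - [0.5,-0.3,0,0.1,-0.1,0,1]

```text
clock: 14.15
tool_pos: [552.1, 86.2, 109.7]
tool_rot: [-3.137, 0.004, 0.06]
contact_force: [1.0, -1.2, -0.7]
grip_width: 23.0
```

```bash
python3 -c "
from h import *
pol(90.3,139)
d=grab('wrist','w20')
pol(90.3,139)
crop('w20',200,120,400,280,4,'c25')"
```

```text
th 90.5 r 141.3  s~22.3 | Fr -1.2 Ft -1.0 Fz -0.7 dq 0.033
t 14.15 d [ 0.6 -2.3  0.3] rot [-0.26 -0.23 -0.05] F [ 1.  -1.2 -0.7] T [-0.37 -0.06  0.  ] w 23.0 yaw 3.4
th 90.6 r 141.3  s~22.3 | Fr -2.1 Ft -0.1 Fz -1.2 dq 0.008
t 14.2 d [ 0.6 -2.3  0.3] rot [-0.26 -0.23 -0.05] F [ 0.2 -2.1 -1.2] T [-0.43  0.01  0.01] w 22.8 yaw 3.4
```

View pics/c25.png

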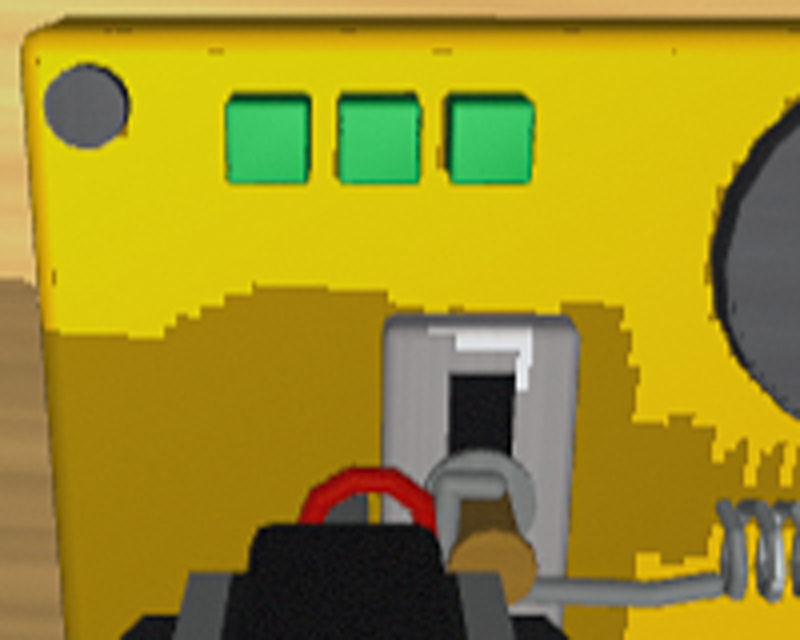

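Call:
jog_arm:
  plan:
    - [0,-1.5,0,-0.2,-0.2,0,1]
    - [0,-1,0,-0.1,0,0,1]

```text
clock: 14.37
tool_pos: [551.2, 84.9, 109.5]
tool_rot: [-3.14, 0.002, 0.059]
contact_force: [-0.4, -0.7, -0.8]
grip_width: 23.0
```

```bash
python3 -c "
from h import *
pol(91.2,138.5)
d=grab('wrist','w21')
pol(91.2,138.5)
crop('w21',200,120,400,280,4,'c26')"
```

```text
th 90.9 r 140.0  s~21.0 | Fr -0.7 Ft 0.5 Fz -0.8 dq 0.006
t 14.37 d [-0.7 -1.5  0.5] rot [-0.1  -0.1   0.02] F [-0.4 -0.7 -0.8] T [-0.06 -0.01 -0.01] w 23.0 yaw 3.4
th 90.9 r 140.0  s~21.0 | Fr 0.7 Ft 0.4 Fz -1.9 dq 0.003
t 14.42 d [-0.8 -1.5  0.6] rot [-0.09 -0.1   0.01] F [-0.4  0.7 -1.9] T [-0.05  0.02  0.01] w 22.6 yaw 3.4
```

View pics/c26.png

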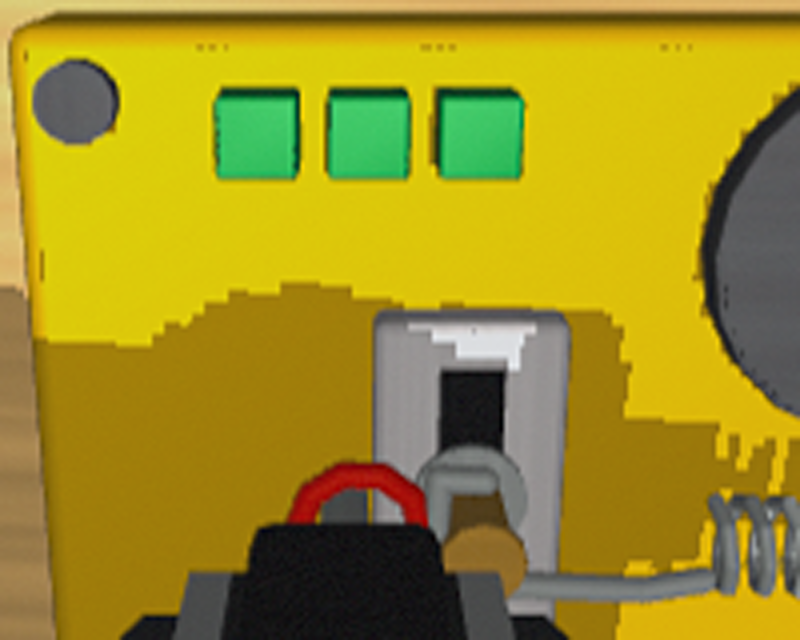

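Call:
jog_arm:
  plan:
    - [-0.8,-1.7,0,-0.1,-0.1,0,1]
    - [0,0,3,0,0,0,1]

```text
clock: 14.58
tool_pos: [549.8, 83.9, 111.9]
tool_rot: [-3.141, 0.001, 0.059]
contact_force: [-0.1, -0.5, -1.5]
grip_width: 22.9
```

```bash
python3 -c "
from h import *
pol(91.2,138.3,115)
"
```

```text
th 91.5 r 139.1  s~20.1 | Fr -0.5 Ft 0.1 Fz -1.5 dq 0.092
t 14.58 d [ 0.8 -0.8  3.1] rot [-0.03 -0.09 -0.  ] F [-0.1 -0.5 -1.5] T [ 0.04  0.03 -0.05] w 22.9 yaw 3.4
```

Call:
jog_arm:
  plan:
    - [0.8,-0.5,3,0,0,0,1]
    - [0.5,0,4,0,0,0,1]
    - [0.5,0,5,0,0,0,1]

```text
clock: 14.83
tool_pos: [551.0, 83.9, 124.4]
tool_rot: [-3.14, 0.003, 0.06]
contact_force: [0.0, 0.4, -1.2]
grip_width: 23.0
```

```bash
python3 -c "
from h import *
pol(91.2,138.3,150)
"
```

```text
th 91.0 r 139.1  s~20.1 | Fr 0.4 Ft -0.1 Fz -1.2 dq 0.157
t 14.83 d [-0.5 -0.8 25.6] rot [-0.07 -0.17 -0.02] F [ 0.   0.4 -1.2] T [ 0.1  -0.06  0.02] w 23.0 yaw 3.4
```

Call:
jog_arm:
  plan:
    - [0,0,8,0,0,0,1]
    - [0.5,0,20,0,0,0,1]
    - [0,0,35,0,0,0,1]
    - [-15,0,35,0,0,0,1]
    - [-20,0,10,0,0,0,1]

```text
clock: 15.25
tool_pos: [518.4, 83.9, 236.8]
tool_rot: [-3.14, 0.004, 0.059]
contact_force: [1.1, -0.1, -2.6]
grip_width: 22.8
```

```bash
python3 -c "
from h import *
delta(500,84,220,3.4)
d=grab('wrist','w22')
delta(432,-297,220,36)
"
```

```text
t 15.25 d [-18.4   0.1 -16.8] rot [-0.08 -0.22  0.03] F [ 1.1 -0.1 -2.6] T [-0.07 -0.02 -0.06] w 22.8 yaw 3.4
t 15.3 d [ -81.5 -380.9  -17.1] rot [ 0.06 -0.47 32.6 ] F [-3.7 -0.1 -0.8] T [-0.02  0.18  0.01] w 23.1 yaw 3.4
```

View pics/w22.png

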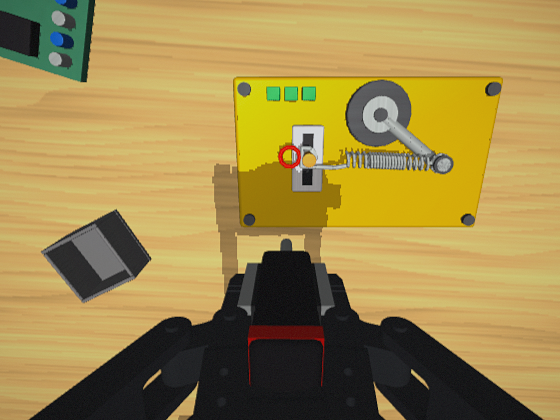

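The hook sits on the post (ring at 289,156, post at 308,160, pin out of the ring). Next I'll return the puller.

Call:
jog_arm:
  plan:
    - [-8,-30,-3,0,-0.2,3,1]
    - [-8,-39,-3,0,0,4,1]
    - [-8,-39,-2,0,0,4,1]
    - [-8,-39,0,0,0,4,1]
    - [-8,-39,0,0,0,4,1]

```text
clock: 15.72
tool_pos: [473.7, -99.5, 235.8]
tool_rot: [-3.139, -0.01, 0.419]
contact_force: [0.7, -1.0, -2.8]
grip_width: 23.0
```

Call:
jog_arm:
  plan:
    - [-8,-39,0,0,0,4,1]
    - [-8,-39,0,0,0,4,1]
    - [-8,-39,0,0,0,3,1]
    - [-5,-35,0,0,0,2,1]
    - [-2,-20,0,0,0,0,1]

```text
clock: 16.13
tool_pos: [438.3, -282.4, 238.7]
tool_rot: [3.139, -0.01, 0.66]
contact_force: [-0.2, -0.3, -0.5]
grip_width: 22.7
```

```bash
python3 - <<'E'
from h import *
np.set_printoptions(precision=1,suppress=True)
delta(432,-297,200,36)
# tool pose in grip from w22
d=load('w22');f,cx,cy=K(d);T=np.array(d['tool_from_camera'])
for x,y in [(265,85),(265,95),(265,110),(265,120),(265,150),(265,200),(265,300),(265,400),(265,440),(265,470)]:
    u,v=(x+.5)/4-.5+220,(y+.5)/4-.5+220;z=d['depth'][int(round(v)),int(round(u))]
    print((T@np.array([(u-cx)/f*z,(v-cy)/f*z,z,1]))[:3],end=' ')
crop('w22',220,220,360,400,4,'c27')
E
```

```text
t 16.13 d [ -6.3 -14.6 -38.7] rot [-0.3  0.6 -1.8] F [-0.2 -0.3 -0.5] T [-0.  0.  0.] w 22.7 yaw 37.8
[ 1.7 -0.2 64.3] [ 1.2 -0.2 61.6] [ 1.7 -0.2 55.4] [10.7 -0.3 33.6] [10.1 -0.3 26.5] [11.  -0.3 12.8] [10.3 -0.3 -5.7] [ 10.4  -0.4 -21.3] [ 11.4  -0.4 -27.7] [ 11.1  -0.4 -30.9]
```

View pics/c27.png

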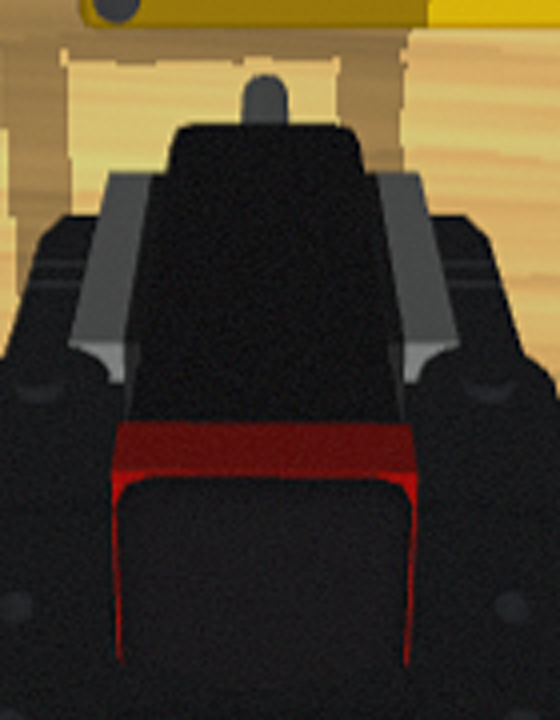

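Call:
jog_arm:
  plan:
    - [-6,-14,-10,-0.3,0.6,-1.8,1]
    - [-1,0,-30,0,0.2,0,1]
    - [-1.5,0,-35,0,0.2,0,1]
    - [-1,0,-15,0,0.1,0,1]
    - [-0.5,0,-5,0,0,0,1]

```text
clock: 16.55
tool_pos: [429.4, -308.5, 146.4]
tool_rot: [3.13, 0.006, 0.616]
contact_force: [-0.6, 0.3, -2.2]
grip_width: 23.2
```

```bash
python3 -c "
from h import *
delta(431.9,-297.5,115,36)
"
```

```text
t 16.55 d [  2.5  11.  -31.4] rot [0.74 0.07 0.68] F [-0.6  0.3 -2.2] T [ 0.06  0.   -0.01] w 23.2 yaw 35.3
```

Call:
jog_arm:
  plan:
    - [2.5,11,-5,0.7,0,0.7,1]
    - [0,0,-8,0,0.1,0,1]
    - [-0.5,0,-8,0,0.1,0,1]
    - [0,0,-1,0,0,0,1]

```text
clock: 16.88
tool_pos: [432.1, -296.2, 123.8]
tool_rot: [-3.14, 0.001, 0.63]
contact_force: [-0.5, 0.0, -0.6]
grip_width: 23.2
```

```bash
python3 -c "
from h import *
delta(431.9,-297.5,115,36)
"
```

```text
t 16.88 d [-0.2 -1.3 -8.8] rot [-0.04 -0.11 -0.11] F [-0.5  0.  -0.6] T [ 0.05  0.   -0.01] w 23.2 yaw 36.1
```

Call:
jog_arm:
  plan:
    - [-0.2,-1.3,-4,0,0,0,1]
    - [0,0,-2,0,0,0,1]
    - [0,0,0,0,0,0,1]

```text
clock: 17.13
tool_pos: [433.4, -297.8, 118.5]
tool_rot: [3.14, 0.0, 0.632]
contact_force: [0.2, 0.8, -1.2]
grip_width: 22.9
```

```bash
python3 - <<'E'
from h import *
delta(431.9,-297.5,113,36)
d=grab('wrist','w23')
delta(431.9,-297.5,113,36)
crop('w23',190,180,380,330,4,'c28')
E
```

```text
t 17.13 d [-1.5  0.3 -5.5] rot [ 0.08  0.04 -0.21] F [ 0.2  0.8 -1.2] T [-0.01 -0.01  0.06] w 22.9 yaw 36.2
t 17.18 d [-1.5  0.4 -5.7] rot [ 0.09  0.05 -0.2 ] F [ 0.6  0.4 -0.6] T [-0.03  0.02  0.04] w 23.0 yaw 36.2
```

View pics/c28.png

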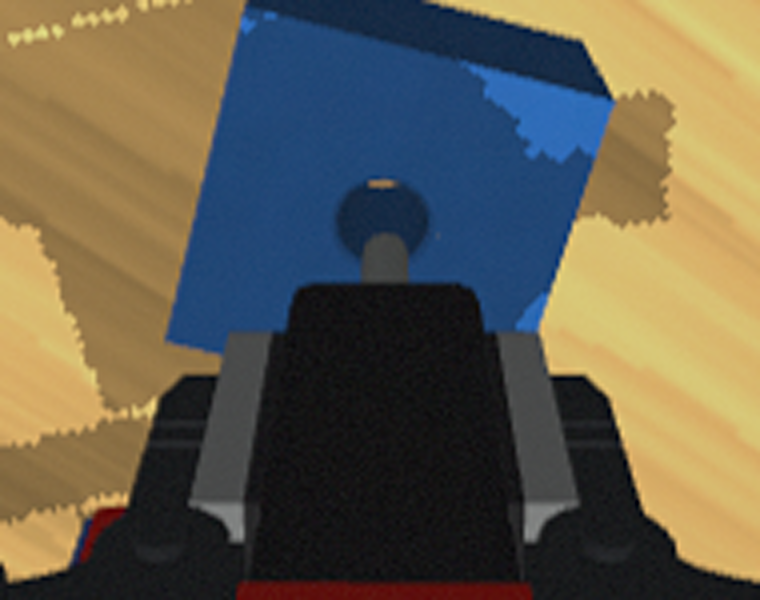

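```bash
python3 - <<'E'
from h import *
np.set_printoptions(precision=1,suppress=True)
d=load('w23');f,cx,cy=K(d)
u,v=(382+.5)/4-.5+190,(223+.5)/4-.5+180
H=ray(d,u,v,36);To=np.linalg.inv(wTc(d)@np.linalg.inv(np.array(d['tool_from_camera'])))
print(H,'hole in tool',To@np.r_[H,1]);
E2=None
t=To@np.r_[H,1]; dt=np.array([t[0]+1.5,t[1]+.2,0]); Rw=Rr.from_euler('xyz',d['obs']['tool_rot']).as_matrix()
print('move',Rw@dt)
E
```

```text
[ 430.9 -298.4   36. ] hole in tool [-2.3 -1.1 82.5  1. ]
move [-1.2  0.3 -0. ]
```

Call:
jog_arm:
  plan:
    - [-1.8,0.3,-4,0,0.1,-0.2,1]
    - [-0.5,0,-4,0,0.1,0,1]
    - [-0.5,0,-4,0,0.1,0,1]

```text
clock: 17.43
tool_pos: [431.7, -298.6, 107.7]
tool_rot: [3.139, 0.004, 0.628]
contact_force: [-1.0, 0.4, -1.1]
grip_width: 23.2
```

```bash
python3 -c "
from h import *
delta(431.9,-297.5,73,36)
"
```

```text
t 17.43 d [  0.2   1.1 -34.7] rot [ 0.26 -0.07  0.02] F [-1.   0.4 -1.1] T [-0.01  0.06  0.01] w 23.2 yaw 36.0
```

Call:
jog_arm:
  plan:
    - [0,1.1,-6,0.2,0,0,1]
    - [-0.5,0,-6,0,0.1,0,1]
    - [-0.5,0,-6,0,0,0,1]

```text
clock: 17.68
tool_pos: [430.8, -297.7, 88.5]
tool_rot: [-3.141, 0.003, 0.628]
contact_force: [-0.5, 0.1, -1.6]
grip_width: 23.2
```

```bash
python3 -c "
from h import *
delta(431.9,-297.5,73,36)
"
```

```text
t 17.68 d [  1.1   0.2 -15.5] rot [ 0.08 -0.13  0.03] F [-0.5  0.1 -1.6] T [ 0.02 -0.01  0.04] w 23.2 yaw 36.0
```

Call:
jog_arm:
  plan:
    - [1,0.2,-5,0,-0.1,0,1]
    - [0,0,-4,0,0,0,1]
    - [0,0,-3,0,0,0,1]

```text
clock: 17.93
tool_pos: [431.0, -296.9, 73.7]
tool_rot: [-3.14, 0.002, 0.628]
contact_force: [0.5, 0.5, -1.8]
grip_width: 22.6
```

```bash
python3 -c "
from h import *
delta(431.9,-297.5,73,36)
"
```

```text
t 17.93 d [ 0.9 -0.6 -0.7] rot [-0.02 -0.15  0.04] F [ 0.5  0.5 -1.8] T [ 0.02  0.02 -0.01] w 22.6 yaw 36.0
```

Call:
jog_arm:
  plan:
    - [0.5,-0.5,-1.2,0,-0.1,0,1]
    - [0,0,-0.5,0,0,0,1]

```text
clock: 18.1
tool_pos: [430.9, -296.9, 72.8]
tool_rot: [-3.139, 0.001, 0.628]
contact_force: [-0.9, 1.0, 7.1]
grip_width: 22.8
```

```bash
python3 -c "
from h import *
delta(431.9,-297.5,73,36)
"
```

```text
t 18.1 d [ 1.  -0.6  0.2] rot [-0.09 -0.13  0.03] F [-0.9  1.   7.1] T [0.15 0.19 0.  ] w 22.8 yaw 36.0
```

Call:
jog_arm:
  plan:
    - [0.3,-0.3,0,0,0,0,0.6]
    - [0,0,0,0,0,0,0.5]
    - [0,0,0,0,0,0,0.3]
    - [0,0,0,0,0,0,0.1]
    - [0,0,0,0,0,0,0]

```text
clock: 18.52
tool_pos: [432.3, -298.1, 73.4]
tool_rot: [3.141, 0.0, 0.628]
contact_force: [0.1, 0.5, 0.2]
grip_width: 77.1
```

```bash
python3 -c "
from h import *
delta(431.9,-297.5,73,36)
"
```

```text
t 18.52 d [-0.4  0.6 -0.4] rot [ 0.01 -0.    0.04] F [0.1 0.5 0.2] T [0.02 0.01 0.01] w 77.1 yaw 36.0
```

Call:
jog_arm:
  plan:
    - [0,0,5,0,0,0,0]
    - [0,0,15,0,0,0,0]
    - [0.5,0,30,0,0,0,0]
    - [1,0,35,0,0,0,0]
    - [1,0,35,0,0,0,0]

```text
clock: 18.93
tool_pos: [428.9, -293.5, 189.8]
tool_rot: [-3.121, 0.006, 0.628]
contact_force: [-0.2, -1.0, 0.4]
grip_width: 85.6
```

Call:
jog_arm:
  plan:
    - [0,0,30,0,0,0,0]
    - [0,0,15,0,0,0,0]
    - [0,0,0,0,0,0,0]
    - [0,0,0,0,0,0,0]

```text
clock: 19.27
tool_pos: [432.0, -295.7, 246.4]
tool_rot: [-3.137, 0.001, 0.628]
contact_force: [-0.4, -0.2, -0.0]
grip_width: 85.3
```

```bash
python3 - <<'E'
from h import *
d=grab('wrist','w24'); d=grab('top','t24'); d=grab('scene','s24')
delta(431.9,-297.5,200,36)
a=cv2.imread('pics/t24.png')
crop('t24',195,160,335,255,5,'c30')
E
```

```text
t 19.42 d [  0.8  -2.4 -44.3] rot [-0.32 -0.4   0.04] F [ 0.3 -0.2  0. ] T [-0.01 -0.01  0.02] w 85.4 yaw 36.0
```

View pics/w24.png

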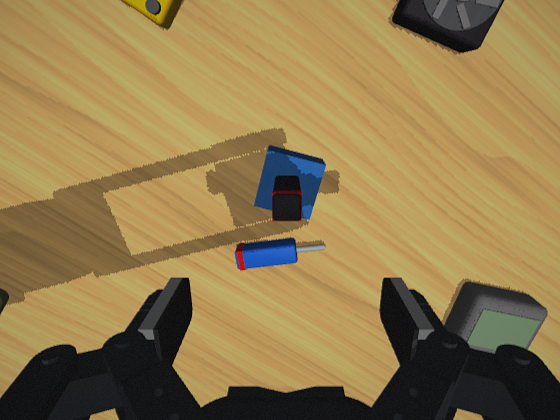

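View pics/c30.png

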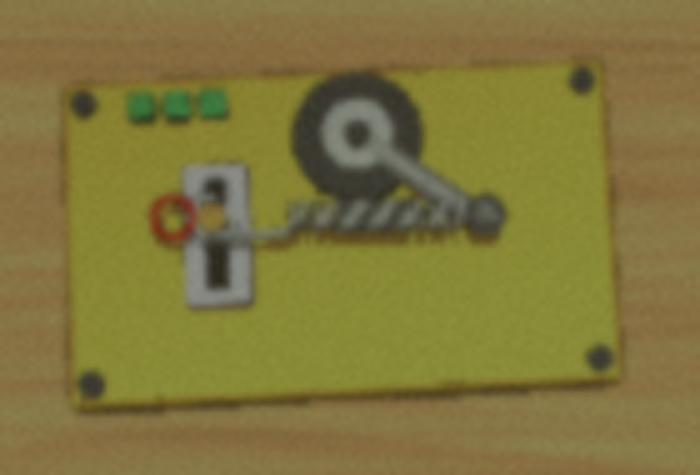

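View pics/s24.png

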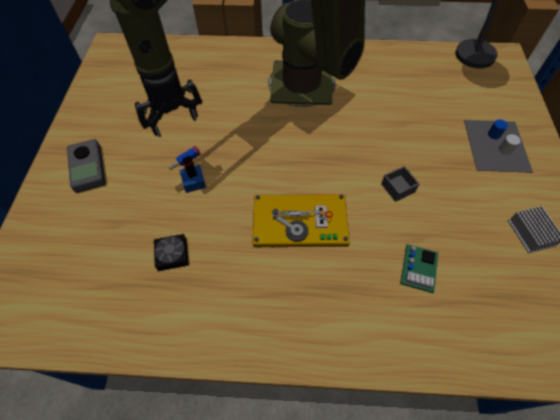

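```bash
python3 - <<'E'
from h import *
crop('w24',225,130,345,280,5,'c31')
for n in('w1','w24'):
    d=load(n)
    m=(d['img'][:,:,2].astype(int)>d['img'][:,:,0]+60)
b=load('w1');a=load('w24')
print([np.round(ray(b,260,247,12),1),np.round(ray(a,266,255,12),1)])
E
```

```text
[array([ 344.9, -332.7,   12. ]), array([ 342.3, -330.4,   12. ])]
```

View pics/c31.png

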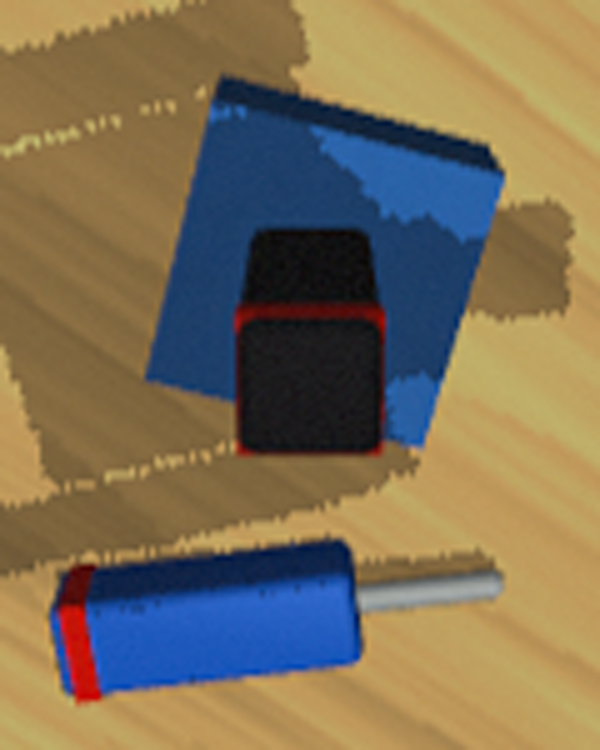

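```bash
python3 - <<'E'
from h import *
meas('t24',195,160,5,dict(ring=(173,218,52),post=(211,216,60)))
print(workorder.sign_off())
E
```

```text
ring [549.3  83.7  52. ] r 138.7 th 91.1
post [549.1  66.2  60. ] r 121.2 th 91.3
the job is handed in; nothing more can be done
None
```

The return spring's hook is on the anchor post, held by the spring's own tension. The puller is back upright in its stand, and I signed the job off at about 19.4 s.

- **Stretch and swing:** I took the black, red-banded puller, put its pin in the red ring and stretched the spring to about 34–35 mm. I then swung it until the shank touched the post at about 2 N.
- **Easing on:** I let the hook in while keeping light side contact. For a moment that contact was lost, with the barb close to the post, so I pressed back to 2 N and carried on. The pull on the pin fell to about zero once the post took the load.
- **Last checks:** The ring is 138.7 mm from the stud, so the stretch is about 22.7 mm (expected home range 22–23.5 mm). The last wrist picture shows the puller upright in its stand.

**Disagreements:**
- **Stretch readings:** The force, position and image estimates of the stretch differed by 1–3 mm, which still left it well under the 42 mm limit.
- **Blue look-alike:** It seemed to be standing in the very first pictures, though small and unclear there. It lay on the bench by my first close look, before I had touched anything, and its position has changed by no more than about 3 mm since. I left it alone.

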